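# Dry-lay a gilder's sample frame round its panel

### The job

Lay out the sample frame dry on the assembly board, ready for gluing: first the blue panel flat on its pencilled outline, then the four mitred rails round it inside the corner blocks, each with its lip over the panel's edge, so that the coats run in working order clockwise from the left end as seen from the robot: bare wood at the left end, white gesso along the far side, red bole at the right end, gold along the near side. Everything must lie flat and square on the board with the mitres meeting neatly, and the red jar and the powder vial must be left standing where they are.

Things in the scene. Friction and masses are not known exactly. Their poses are not given: they have to be found in the camera images.
- corner_board: Fixed plywood board 168 x 238 x 12 mm with four brown L-shaped corner blocks, 14 high on it; inside them 120 along x, 190 along y (frame 112 x 182); gaps between blocks for fingers 66 along x, 136 along y. Pencil outline of the panel in the middle. Origin: centre of the underside on the table; x to its far side, y to its left end, turned at most 0.3 rad.
- blue_panel: Blue lacquer panel with gilt line and star, face up, 130 x 60 x 12 mm. Origin: centre of underside; x along the 130. Place: the pencilled outline, origin (0, 0, 0.012) m in the board's frame, length along the board's y, either way round.
- wood_rail: Bare pale wood, short mitred rail: 108 at the back, 44 at the lip, 32 mm wide, 28 mm high. Section: solid back 21 wide, then a lip 11 wide, 14 to 26 up. Origin: mid length, mid width, underside; x along it, +y to the lip. Grip the 32 at mid length, 15 to 26 up. Place: left end, origin (0, 0.075, 0.012) m in the board's frame, lip to its centre; then 4 clear of blocks, 5 of panel, mitre gap 3.
- gesso_rail: White gesso, long mitred rail: 178 at the back, 114 at the lip, 32 mm wide, 28 mm high. Section: solid back 21 wide, then a lip 11 wide, 14 to 26 up. Origin: mid length, mid width, underside; x along it, +y to the lip. Grip the 32 at mid length, 15 to 26 up. Place: far side, origin (0.04, 0, 0.012) m in the board's frame, lip to its centre; then 4 clear of blocks, 5 of panel, mitre gap 3.
- bole_rail: Dark red bole, short mitred rail: 108 at the back, 44 at the lip, 32 mm wide, 28 mm high. Section: solid back 21 wide, then a lip 11 wide, 14 to 26 up. Origin: mid length, mid width, underside; x along it, +y to the lip. Grip the 32 at mid length, 15 to 26 up. Place: right end, origin (0, -0.075, 0.012) m in the board's frame, lip to its centre; then 4 clear of blocks, 5 of panel, mitre gap 3.
- gold_rail: Gold, long mitred rail: 178 at the back, 114 at the lip, 32 mm wide, 28 mm high. Section: solid back 21 wide, then a lip 11 wide, 14 to 26 up. Origin: mid length, mid width, underside; x along it, +y to the lip. Grip the 32 at mid length, 15 to 26 up. Place: near side, origin (-0.04, 0, 0.012) m in the board's frame, lip to its centre; then 4 clear of blocks, 5 of panel, mitre gap 3.
- bole_jar: Loose red jar with a white lid, 62 mm across, 62 mm high, behind the work to the right; a bystander. Origin: centre of its underside.
- vial: Loose corked glass vial of bronze powder, 29 mm across, 66 mm high, behind the board; a bystander. Origin: centre of its underside.

How it is judged:
On the way:
1. the blue panel lies flat on its outline on the board, released (x of blue_panel in the frame of corner_board between -0.008 and 0.008 m and y of blue_panel in the frame of corner_board between -0.008 and 0.008 m and z of blue_panel in the frame of corner_board between 0.009 and 0.015 m and angle between the x axis of blue_panel and the y axis of corner_board, either way round below 0.08 rad and angle between blue_panel's own z axis and vertical below 0.06 rad and linear speed of blue_panel below 0.02 m/s and angular speed of blue_panel below 0.2 rad/s and contact force between the fingers and blue_panel below 0.1 N), for 0.2 s.
At the end, for the whole second after the job is handed in: Panel on its outline; bare wood rail left, white far, red right, gold near; each within 8 mm along each board axis and 0.08 rad of square, its foot within 3 mm of the plywood, level within 0.06 rad, at rest (x of blue_panel in the frame of corner_board between -0.008 and 0.008 m and y of blue_panel in the frame of corner_board between -0.008 and 0.008 m and z of blue_panel in the frame of corner_board between 0.009 and 0.015 m and angle between the x axis of each of blue_panel, gold_rail, gesso_rail and the y axis of corner_board, either way round below 0.08 rad and angle between each of blue_panel, gold_rail, gesso_rail, wood_rail, bole_rail's own z axis and vertical below 0.06 rad and linear speed of each of blue_panel, gold_rail, gesso_rail, wood_rail, bole_rail below 0.02 m/s and angular speed of each of blue_panel, gold_rail, gesso_rail, wood_rail, bole_rail below 0.2 rad/s and x of gold_rail in the frame of corner_board between -0.048 and -0.032 m and y of gold_rail in the frame of corner_board between -0.008 and 0.008 m and z of gold_rail in the frame of corner_board between 0.009 and 0.015 m and x of gesso_rail in the frame of corner_board between 0.032 and 0.048 m and y of gesso_rail in the frame of corner_board between -0.008 and 0.008 m and z of gesso_rail in the frame of corner_board between 0.009 and 0.015 m and x of wood_rail in the frame of corner_board between -0.008 and 0.008 m and y of wood_rail in the frame of corner_board between 0.067 and 0.083 m and z of wood_rail in the frame of corner_board between 0.009 and 0.015 m and angle between the x axis of each of wood_rail, bole_rail and the x axis of corner_board, either way round below 0.08 rad and x of bole_rail in the frame of corner_board between -0.008 and 0.008 m and y of bole_rail in the frame of corner_board between -0.083 and -0.067 m and z of bole_rail in the frame of corner_board between 0.009 and 0.015 m); the robot touches nothing.
It fails at once if the red jar is shifted by more than 20 mm or tipped (distance of bole_jar from where it was at the start of the episode above 0.02 m or angle between bole_jar's own z axis and vertical above 0.3 rad).
It fails at once if the powder vial is shifted by more than 20 mm or tipped (distance of vial from where it was at the start of the episode above 0.02 m or angle between vial's own z axis and vertical above 0.3 rad).
It also fails if it takes over 125 s, if anything falls off the work surface, if the arm or the gripper's body presses on something with over 40 N, if the wrist force passes 120 N, or if a joint passes its speed limit or range.

### The arm

A 6-joint arm with a two-finger parallel gripper is mounted at the origin on the work surface; the furniture and walls round the work are solid. World frame = base frame: x ahead of the robot, y to its left, z up, the work surface at z = 0. Lengths are in m, angles in rad, forces in N, time in s.
With the tool pointing down it reaches from about 0.35 to 0.85 m from the base axis. Payload 8.1 kg.
Tool frame: the origin (TCP) lies on the mounting face of the last link; the fingertips stand 186 mm ahead of it and the grasp point (between the pads) lies 167 mm ahead of it; z points along the fingers, y is the line along which they close (so a half turn about z gives the same grasp; the last joint's range is limited). The gripper opens to 93 mm and grips with 3 to 60 N. Pads are 15 mm wide; open, the fingers measure 128 mm over their backs; the gripper's body (75 mm by 188 mm) begins 65 mm behind the grasp point.
Start: joints at [-0.085, 0.13, 1.488, -0, 1.523, -0.085], TCP at [0.6, 0, 0.405] pointing down, gripper open.
Joint ranges: [-2.96, 2.96], [-0.89, 2.26], [0.02, 2.5], [-1.34, 4.48], [0, 2.73], [-2.66, 2.66]. Speed limits (rad/s): [2.39, 2.39, 2.79, 3.14, 3.14, 3.14].

### API

Orientations are given as a rotation vector (axis times angle).
In Python, from plant import * gives the robot as it stands. The module is installed in compiled form; this text tells all that it offers.
- The arm moves only by the tool arm_command, never from a script. Its argument "increments" is a list of rows, each a list of 6 numbers: the shift along the tool's x, y, z in units of 0.2 m (1.0 is 0.2 m), then the turn, a rotation vector about the tool's x, y, z in units of pi rad (1.0 is pi rad). A call has exactly 5 rows; each row is the pose to reach, as a shift and turn from the pose commanded when the call began, along the tool's axes at that moment, turning the shorter way round; what a row does not reach only later rows make up. A row lasts 1/8 s, in which the tool goes at most 62.5 mm and 10.7 degrees, less where a joint would pass 70% of its speed; a pose out of reach is approached as far as the arm can. A call with a number of a shift or a turn outside -1 to 1 is refused whole. A call with a gripper value outside its range is refused whole. "fingers" is the closure, from -1 (fully open) to 1 (shut), set as the call begins (left out, the last holds). The fingers move at their own pace and stop on an object; "force" is the grip in N (left out, the last holds). Time passes only in rows, so rows that repeat a pose let the fingers close, or fill a call up. It gives the time, the measured TCP pose, the force, the opening and the grip force at its end, in the units of the state.
- read_state(): the state, without advancing time (a new reading comes with each control period).
- read_camera(name): name is "scene" or "side" or "wrist"; returns a dict with "image" (480x640x3 uint8, red, green, blue), "fx", "fy", "cx", "cy" (pixels), "T" (4x4, takes a point from camera to world coordinates). Camera axes: x right, y down, z forward; pixel columns grow to the right and rows downward; lengths in m; the calibration is good to about 2 mm. A picture is of the moment at which its call begins. There is no depth.
- close_job(): hands the job in; it is judged then, once.
The state is a dict: "t": time; "q": joint angles; "dq": joint speeds; "joint_torque": joint torques, N m; "tool_pos": TCP position; "orientation": TCP orientation; "force": force on the tool from outside, world axes, zero at the start; "wrist_torque": the same for the moment, N m; "opening": finger opening in m; "gripper_force": force on a finger pad.
Only numpy, scipy, OpenCV 4.12 (cv2) and the standard library are available. Lean on these libraries where they do the work, as an engineer would, in place of code of your own. Each camera call takes 0.05 s, during which the arm holds its last target. There are 200 camera calls.

## Working session

There is one attempt and no reset: what is moved stays moved. The work goes in short steps, Python scripts to look and compute and a tool call to move; the robot and the scene stay as the last step left them, time stands still between calls to the robot, and variables do not carry over. Pictures are saved under pics/ and viewed, at most 14 in all, crops included, and the job is handed in when it is done.

Besides the shell and the picture viewer there is one more tool, called after "Emit:" as name([rows], argument=value, ...), one row to a line, values as JSON. arm_command: Moves the arm, as the interface text tells. Shifts and turns lie within -1 to 1; 1 stands for 0.2 m of shift or pi rad of turn. Its arguments: {"type":"object","properties":{"increments":{"type":"array","items":{"type":"array","items":{"type":"number","minimum":-1,"maximum":1}}},"fingers":{"type":"number"},"force":{"type":"number"}},"required":["increments"]}

```bash
mkdir -p pics; cat > h.py <<'E'
from plant import *
import numpy as np, cv2
from scipy.spatial.transform import Rotation as R
def cam(n,save=None):
    c=read_camera(n)
    if save: cv2.imwrite('pics/'+save,c['image'][:,:,::-1])
    return c
def ray(c,uv,z):
    uv=np.atleast_2d(np.array(uv,float)); d=np.c_[(uv[:,0]-c['cx'])/c['fx'],(uv[:,1]-c['cy'])/c['fy'],np.ones(len(uv))]
    T=np.array(c['T']); d=d@T[:3,:3].T; o=T[:3,3]
    return o+d*((z-o[2])/d[:,2])[:,None]
E
python3 - <<'E'
from h import *
for n in ['scene','side','wrist']:
    c=cam(n,n+'0.png'); print(n,c['fx'],c['cx'],c['cy'],np.round(c['T'],3).tolist())
s=read_state(); print(s['t'],s['tool_pos'],s['orientation'],s['opening'])
print(R.from_rotvec(s['orientation']).as_matrix().round(3))
E
```

```text
scene 529.7192222248341 327.627428682782 233.99645956026268 [[-0.724, -0.386, 0.572, -0.269], [-0.69, 0.379, -0.617, 0.888], [0.021, -0.841, -0.54, 0.871], [0.0, 0.0, 0.0, 1.0]]
side 446.02854372992573 328.139063446641 244.76407367780124 [[-1.0, -0.026, -0.004, 0.619], [-0.01, 0.512, -0.859, 0.86], [0.024, -0.858, -0.512, 0.579], [0.0, 0.0, 0.0, 1.0]]
wrist 417.16103283792444 320.8197158904348 240.9213886060003 [[1.0, 0.001, -0.001, 0.599], [0.001, -0.959, -0.283, 0.079], [-0.001, 0.283, -0.959, 0.384], [0.0, 0.0, 0.0, 1.0]]
0.15 [5.99823521e-01 2.70942342e-05 4.03918745e-01] [-2.22070571e+00 -2.22062267e+00  1.48636633e-03] 0.09313395917912859
[[ 0.     1.    -0.001]
 [ 1.    -0.     0.   ]
 [ 0.    -0.001 -1.   ]]
```

View pics/scene0.png

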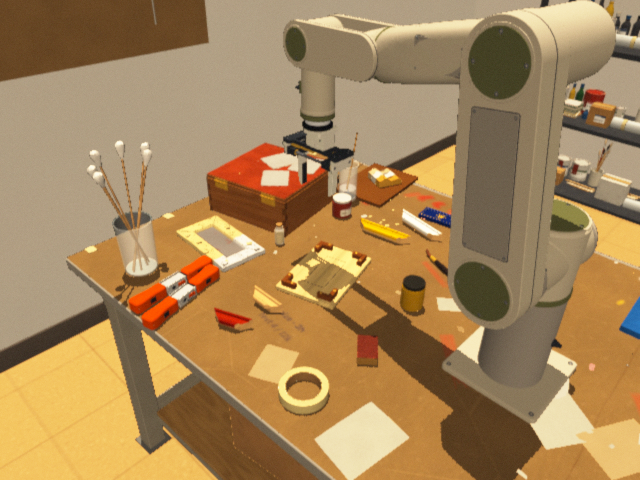

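View pics/wrist0.png

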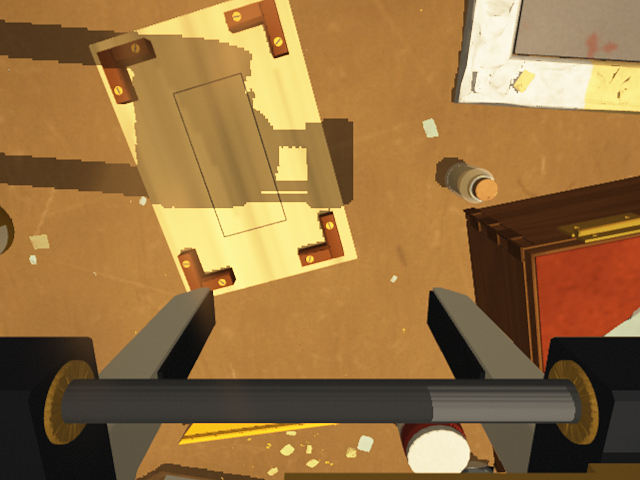

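View pics/side0.png

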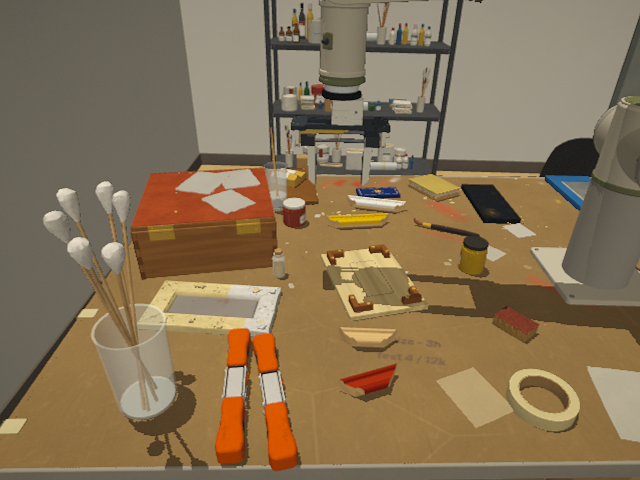

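The wrist view shows the board with the pencil outline corners at about (174,95), (240,73), (286,219), (224,236). In the side view, panel, white and gold lie right of the board at (378,192), (377,204), (358,220). Wood is at (367,337) and red at (370,378), both left of it.

```bash
python3 - <<'E'
from h import *
c=cam('wrist')
p=ray(c,[(174,95),(240,73),(286,219),(224,236)],.012); print(p.round(4).tolist())
print(np.linalg.norm(p-np.roll(p,-1,0),axis=1), p.mean(0))
e=(p[1]+p[0])/2-(p[2]+p[3])/2; print('yaw of y axis-90',np.degrees(np.arctan2(-e[0],e[1])))
b=ray(c,[(90,45),(190,298),(357,258)],.012);print('board corners',b.round(4).tolist(),np.linalg.norm(b[0]-b[1]),np.linalg.norm(b[2]-b[1]))
print('vial',ray(c,[(486,189)],.066))
c=cam('side')
for n,uv,z in [('panel',(378,193),.012),('white',(377,203),.02),('gold',(358,220),.02),('wood',(367,337),.02),('red',(370,378),.02),('jar',(294,204),.062),('vial',(278,253),.066)]: print(n,ray(c,[uv],z)[0].round(3))
E
```

```text
[[0.4748, 0.0967, 0.012], [0.5314, 0.114, 0.012], [0.5668, -0.0105, 0.012], [0.509, -0.0268, 0.012]]
[0.05916488 0.1294789  0.06006544 0.12809172] [0.52051401 0.04335644 0.012     ]
yaw of y axis-90 15.660654898187245
board corners [[0.41, 0.1352, 0.012], [0.472, -0.0892, 0.012], [0.6328, -0.0481, 0.012]] 0.23286936747040607 0.16597668314574263
vial [[0.72528998 0.0261723  0.066     ]]
panel [ 0.464 -0.41   0.012]
white [ 0.475 -0.321  0.02 ]
gold [ 0.536 -0.211  0.02 ]
wood [0.541 0.248 0.02 ]
red [0.542 0.345 0.02 ]
jar [ 0.708 -0.212  0.062]
vial [0.723 0.041 0.066]
```

Emit:
arm_command([
  [-0.3, -0.1, 0, 0, 0, 0],
  [-0.6, -0.2, 0, 0, 0, 0],
  [-0.85, -0.35, 0, 0, 0, 0],
  [-0.95, -0.45, 0, 0, 0, 0],
  [-0.95, -0.5, 0, 0, 0, 0],
])

```text
t: 0.88
tool_pos: [0.499, -0.1913, 0.4047]
orientation: [-2.224, -2.218, 0.0]
force: [-0.1, 1.3, 0.4]
opening: 0.093
gripper_force: 0.0
```

Emit:
arm_command([
  [-0.3, 0, 0, 0, 0, 0],
  [-0.6, 0, 0, 0, 0, 0],
  [-0.8, 0, 0, 0, 0, 0],
  [-0.8, 0, 0, 0, 0, 0],
  [-0.8, 0, 0, 0, 0, 0],
])

```text
t: 1.5
tool_pos: [0.5005, -0.3489, 0.4044]
orientation: [-2.22, -2.222, -0.001]
force: [-0.8, -0.6, 0.6]
opening: 0.093
gripper_force: 0.0
```

```bash
python3 - <<'E'
from h import *
cam('wrist','w1.png'); s=read_state(); print(s['t'],s['tool_pos'],s['orientation'],s['force'])
E
```

```text
1.55 [ 0.50055121 -0.34856395  0.40460719] [-2.21957510e+00 -2.22254433e+00 -7.59757895e-04] [ 0.17697365  0.10466326 -0.84688852]
```

View pics/w1.png

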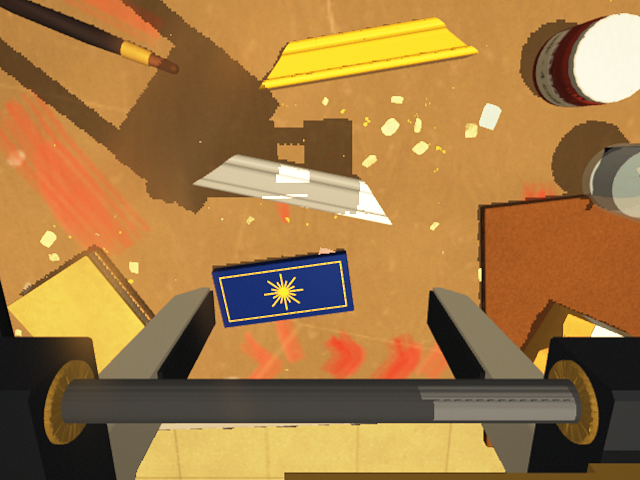

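The close view shows three pieces, all upright:
- **Gold rail:** back edge (262,88)-(478,50), lip upward in the image.
- **White rail:** back edge (193,183)-(391,224), lip upward.
- **Blue panel:** star at (283,291).

```bash
cat >> h.py <<'E'
def quad(mask):
    mask=cv2.morphologyEx(mask.astype(np.uint8),cv2.MORPH_CLOSE,np.ones((9,9)))
    k=max(cv2.findContours(mask,cv2.RETR_EXTERNAL,cv2.CHAIN_APPROX_NONE)[0],key=cv2.contourArea)
    h=cv2.convexHull(k)
    for e in np.arange(2,20,.5):
        a=cv2.approxPolyDP(h,e,True)
        if len(a)<=4: return a[:,0]
    return a[:,0]
E
python3 - <<'E'
from h import *
c=cam('wrist'); im=c['image'].astype(int); hsv=cv2.cvtColor(c['image'],cv2.COLOR_RGB2HSV).astype(int); H,S,V=hsv[...,0],hsv[...,1],hsv[...,2]
roi=lambda m,x0,x1,y0,y1:(lambda z:(z.__setitem__((slice(y0,y1),slice(x0,x1)),m[y0:y1,x0:x1]),z)[1])(np.zeros(m.shape,bool))
print('px',im[70,400],im[60,370],im[30,380],im[170,260],im[195,250],im[200,350],im[258,280],im[300,300])
for n,m,zs in [('gold',roi((H>20)&(H<35)&(S>150)&(V>120),240,500,5,105),(0,.026,.028)),
             ('white',roi((S<110)&(V>120),180,400,140,235),(.026,.028)),
             ('blue',roi((H>105)&(H<130)&(S>100)&(V>70),200,365,245,335),(.012,))]:
    q=quad(m); print(n,m.sum(),q.tolist())
    for z in zs:
        p=ray(c,q,z); print(z,p[:,:2].round(4).tolist(),np.linalg.norm(p-np.roll(p,-1,0),axis=1).round(4))
E
```

```text
px [207 149  77] [255 228  44] [255 240  50] [166 150 118] [197 179 146] [218 202 165] [152 104  53] [ 26  49 116]
gold 7317 [[477, 51], [262, 84], [290, 42], [430, 18]]
0 [[0.6321, -0.2153], [0.4488, -0.242], [0.4736, -0.2087], [0.5903, -0.1902]] [0.1852 0.0415 0.1181 0.0487]
0.026 [[0.6231, -0.219], [0.4522, -0.2439], [0.4754, -0.2129], [0.5841, -0.1956]] [0.1727 0.0387 0.1101 0.0454]
0.028 [[0.6224, -0.2193], [0.4525, -0.2441], [0.4755, -0.2132], [0.5837, -0.1961]] [0.1717 0.0385 0.1095 0.0452]
white 6554 [[193, 183], [235, 155], [361, 180], [391, 224]]
0.026 [[0.3898, -0.3241], [0.4273, -0.3003], [0.5344, -0.3212], [0.5621, -0.3601]] [0.0444 0.1091 0.0478 0.176 ]
0.028 [[0.3904, -0.3238], [0.4277, -0.3001], [0.5342, -0.3209], [0.5618, -0.3596]] [0.0441 0.1085 0.0475 0.1751]
blue 6054 [[345, 254], [351, 310], [224, 325], [213, 272]]
0.012 [[0.5228, -0.3927], [0.5297, -0.4504], [0.4043, -0.4669], [0.3974, -0.411]] [0.0581 0.1265 0.0564 0.1267]
```

Emit:
arm_command([
  [-0.1, -0.05, 0.1, 0, 0, 0.055],
  [-0.25, -0.1, 0.25, 0, 0, 0.11],
  [-0.35, -0.15, 0.4, 0, 0, 0.165],
  [-0.4, -0.18, 0.55, 0, 0, 0.22],
  [-0.4, -0.18, 0.62, 0, 0, 0.275],
])

```text
t: 2.22
tool_pos: [0.4636, -0.4289, 0.2786]
orientation: [-2.948, -1.079, 0.002]
force: [-0.3, 0.8, 0.7]
opening: 0.0926
gripper_force: 0.0
```

Emit:
arm_command([
  [0, 0, 0, 0, 0, 0.055],
  [0, 0, 0, 0, 0, 0.11],
  [0, 0, 0, 0, 0, 0.165],
  [0, 0, 0, 0, 0, 0.181],
  [0, 0, 0, 0, 0, 0.181],
])

```text
t: 2.85
tool_pos: [0.4647, -0.4288, 0.2811]
orientation: [3.134, 0.22, 0.0]
force: [-0.4, -0.5, 0.0]
opening: 0.0931
gripper_force: 0.0
```

```bash
python3 - <<'E'
from h import *
c=cam('wrist','w2.png'); s=read_state(); print(s['t'],s['tool_pos'],s['q'])
print(R.from_rotvec(s['orientation']).as_matrix().round(3))
hsv=cv2.cvtColor(c['image'],cv2.COLOR_RGB2HSV).astype(int); H,S,V=hsv[...,0],hsv[...,1],hsv[...,2]
q=quad((H>105)&(H<130)&(S>100)&(V>50)); p=ray(c,q,.012); print(q.tolist(),p.round(4).tolist(),p.mean(0),np.linalg.norm(p-np.roll(p,-1,0),axis=1).round(4))
E
```

```text
2.9 [ 0.46456186 -0.42900678  0.2810429 ] [-8.26715076e-01  3.02106931e-01  1.52154310e+00  9.92123292e-05
  1.31763610e+00  6.03152101e-01]
[[ 0.99  0.14  0.  ]
 [ 0.14 -0.99 -0.  ]
 [ 0.    0.   -1.  ]]
[[371, 144], [367, 340], [281, 341], [272, 146]] [[0.5317, -0.4494, 0.012], [0.4052, -0.469, 0.012], [0.3964, -0.4121, 0.012], [0.5225, -0.3924, 0.012]] [ 0.46396522 -0.43071671  0.012     ] [0.128  0.0576 0.1276 0.0577]
```

View pics/w2.png

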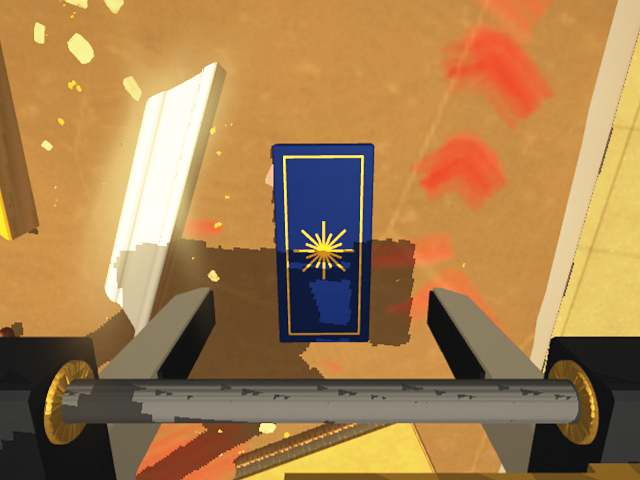

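Star at (323,250) and panel centre agree with the first estimate to 1 mm. Now gripping the panel.

Emit:
arm_command([
  [0, 0.008, 0.2, 0, 0, 0],
  [0, 0.008, 0.35, 0, 0, 0],
  [0, 0.008, 0.42, 0, 0, 0],
  [0, 0.008, 0.45, 0, 0, 0],
  [0, 0.008, 0.455, 0, 0, 0],
])

```text
t: 3.52
tool_pos: [0.4646, -0.4317, 0.1905]
orientation: [3.133, 0.218, 0.001]
force: [-0.2, -0.4, 0.3]
opening: 0.093
gripper_force: 0.0
```

Emit:
arm_command([
  [0, 0, 0, 0, 0, 0],
  [0, 0, 0, 0, 0, 0],
  [0, 0, 0, 0, 0, 0],
  [0, 0, 0, 0, 0, 0],
  [0, 0, 0, 0, 0, 0],
], fingers=1, force=25)

```text
t: 4.15
tool_pos: [0.4643, -0.4316, 0.19]
orientation: [3.134, 0.217, 0.0]
force: [-0.1, 1.4, 1.7]
opening: 0.0595
gripper_force: 25.0
```

Emit:
arm_command([
  [0, 0, 0, 0, 0, 0],
  [0, 0, -0.05, 0, 0, 0],
  [0, 0, -0.2, 0, 0, 0],
  [0, 0, -0.4, 0, 0, 0],
  [0, 0, -0.5, 0, 0, 0],
])

```text
t: 4.78
tool_pos: [0.4647, -0.4321, 0.2927]
orientation: [3.131, 0.217, 0.003]
force: [-0.7, -0.1, -1.1]
opening: 0.0596
gripper_force: 25.0
```

Emit:
arm_command([
  [0.04, -0.15, -0.05, 0, 0, 0],
  [0.1, -0.4, -0.15, 0, 0, 0],
  [0.2, -0.65, -0.2, 0, 0, 0],
  [0.27, -0.9, -0.2, 0, 0, 0],
  [0.3, -1, -0.2, 0, 0, 0],
])

```text
t: 5.4
tool_pos: [0.4962, -0.2227, 0.3294]
orientation: [-3.133, -0.22, 0.001]
force: [0.5, -0.4, -2.1]
opening: 0.0597
gripper_force: 25.0
```

Emit:
arm_command([
  [0.04, -0.2, 0, 0, 0, 0],
  [0.12, -0.45, 0, 0, 0, 0],
  [0.2, -0.7, 0, 0, 0, 0],
  [0.28, -0.9, 0, 0, 0, 0],
  [0.306, -1, 0, 0, 0, 0],
])

```text
t: 6.02
tool_pos: [0.5294, -0.017, 0.3293]
orientation: [-3.134, -0.219, 0.001]
force: [0.3, 0.1, -1.6]
opening: 0.0598
gripper_force: 25.0
```

Emit:
arm_command([
  [0, -0.1, 0, 0, 0, -0.05],
  [0, -0.2, 0, 0, 0, -0.105],
  [0, -0.28, 0, 0, 0, -0.16],
  [0, -0.31, 0, 0, 0, -0.215],
  [0, -0.31, 0, 0, 0, -0.27],
])

```text
t: 6.65
tool_pos: [0.5206, 0.0428, 0.3292]
orientation: [-2.763, -1.496, 0.001]
force: [-0.1, -0.8, -1.8]
opening: 0.0596
gripper_force: 25.0
```

Emit:
arm_command([
  [0, 0, 0, 0, 0, -0.055],
  [0, 0, 0, 0, 0, -0.11],
  [0, 0, 0, 0, 0, -0.165],
  [0, 0, 0, 0, 0, -0.22],
  [0, 0, 0, 0, 0, -0.273],
])

```text
t: 7.28
tool_pos: [0.5207, 0.0422, 0.3292]
orientation: [-1.892, -2.508, 0.001]
force: [-0.3, 0.3, -0.8]
opening: 0.0595
gripper_force: 25.0
```

```bash
cat >> h.py <<'E'
def st():
    s=read_state(); M=R.from_rotvec(s['orientation']).as_matrix()
    psi=np.degrees(np.arctan2(M[0,1]*0-M[0,0],M[1,0])); print('t',s['t'],'pos',s['tool_pos'].round(4),'psi',psi.round(2),'tilt',M[:2,2].round(4),'q6',s['q'][5].round(2),'open',round(s['opening'],4))
    return s,M,psi
def inc(x,y,z,psi):
    s,M,p=st(); d=M.T@(np.array([x,y,z])-s['tool_pos'])/.2; a=(psi-p+180)%360-180
    print('shift',d.round(3),'turnz',round(-a/180,4))
E
python3 - <<'E'
from h import *
cam('wrist','w3.png'); inc(.5205,.0434,.215,15.7)
E
```

```text
t 7.325 pos [0.5206 0.0422 0.3292] psi 16.42 tilt [-0.0008 -0.0004] q6 -0.3 open 0.0596
shift [0.006 0.002 0.571] turnz 0.004
```

View pics/w3.png

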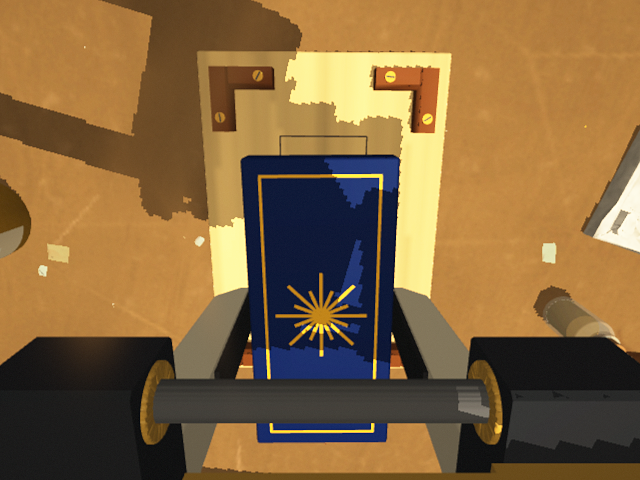

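The panel is held at mid-length. The board's left edge lies at row 52 from (197,52) to (450,52), and the outline end is at (280,136)-(366,136).

```bash
python3 - <<'E'
from h import *
c=cam('wrist')
a=ray(c,[(197,52),(450,52)],.012); b=ray(c,[(280,136),(366,136)],.012)
k=ray(c,[(209,67),(439,67)],.026)
for p,off,L in((a,.119,.168),(b,.065,.06),(k,None,None)):
    d=p[1]-p[0]; yaw=np.arctan2(d[1],d[0]); print(np.linalg.norm(d),L,np.degrees(yaw),end=' ')
    if off: print('centre',p.mean(0)-off*np.array([-np.sin(yaw),np.cos(yaw),0]))
    else: print(p.mean(0))
# panel in grip: height of its top ~ tcp z-.186+.. 
q=[(242,157),(400,157),(387,441),(257,441)]
s,M,psi=st()
for z in (s['tool_pos'][2]-.189+.012,):
    p=ray(c,q,z); print(np.linalg.norm(p-np.roll(p,-1,0),axis=1),p.mean(0)); print('rel tool',((p.mean(0)-s['tool_pos'])@M))
# outline visible line pixels, gray profile
g=cv2.cvtColor(c['image'],cv2.COLOR_RGB2GRAY); print(g[130:142,320],g[145,272:290],g[145,358:374],g[46:58,300])
E
```

```text
0.16577836429571713 0.168 16.466939252198998 centre [0.52108849 0.04320352 0.012     ]
0.059478019454263654 0.06 16.470331577754422 centre [0.52069958 0.04368864 0.012     ]
0.14496998211687326 None 16.46751862059694 [0.49061429 0.1472003  0.026     ]
t 7.375 pos [0.5207 0.0423 0.3293] psi 15.76 tilt [-0.0007 -0.0003] q6 -0.29 open 0.0597
[0.05851827 0.12784618 0.05945775 0.12785868] [0.51977439 0.04272606 0.152271  ]
rel tool [ 0.0007213  -0.00059596  0.17700039]
[133 135 132 133 136  99  74 118 136 134 135 133] [155 156 156 158 159 158 161 168  92  81 147 157 152 149 147 143 143 142] [155 155 155 157 157 158 156 158 108  61 133 152 148 150 148 147] [ 66  64 120 147 142 197 228 234 236 236 236 236]
```

Emit:
arm_command([
  [0.002, 0.005, 0.15, 0, 0, 0],
  [0.002, 0.005, 0.35, 0, 0, 0],
  [0.002, 0.005, 0.5, 0, 0, 0],
  [0.002, 0.005, 0.59, 0, 0, 0],
  [0.002, 0.005, 0.61, 0, 0, 0],
])

```text
t: 8.0
tool_pos: [0.5211, 0.0432, 0.2066]
orientation: [-1.9, -2.5, 0.002]
force: [-0.6, 0.5, -1.0]
opening: 0.0593
gripper_force: 25.0
```

Emit:
arm_command([
  [0, 0, 0.01, 0, 0, 0],
  [0, 0, 0.018, 0, 0, 0],
  [0, 0, 0.023, 0, 0, 0],
  [0, 0, 0.023, 0, 0, 0],
  [0, 0, 0.023, 0, 0, 0],
])

```text
t: 8.62
tool_pos: [0.5216, 0.0434, 0.2034]
orientation: [1.898, 2.503, 0.0]
force: [0.1, -0.5, -0.8]
opening: 0.0601
gripper_force: 25.0
```

Emit:
arm_command([
  [0, 0, 0, 0, 0, 0],
  [0, 0, 0, 0, 0, 0],
  [0, 0, 0, 0, 0, 0],
  [0, 0, 0, 0, 0, 0],
  [0, 0, -0.05, 0, 0, 0],
], fingers=-1)

```text
t: 9.25
tool_pos: [0.5209, 0.0434, 0.2126]
orientation: [-1.897, -2.502, 0.002]
force: [-0.6, 0.2, -0.5]
opening: 0.0928
gripper_force: 0.0
```

Emit:
arm_command([
  [0, 0, -0.15, 0, 0, 0],
  [0, 0, -0.35, 0, 0, 0],
  [0, 0, -0.55, 0, 0, 0],
  [0, 0, -0.62, 0, 0, 0],
  [0, 0, -0.62, 0, 0, 0],
])

```text
t: 9.88
tool_pos: [0.5218, 0.0434, 0.3382]
orientation: [1.897, 2.502, 0.002]
force: [0.0, -0.2, -0.5]
opening: 0.0933
gripper_force: 0.0
```

```bash
python3 - <<'E'
from h import *
c=cam('wrist','w4.png'); st()
hsv=cv2.cvtColor(c['image'],cv2.COLOR_RGB2HSV).astype(int); H,S,V=hsv[...,0],hsv[...,1],hsv[...,2]
q=quad((H>105)&(H<130)&(S>100)&(V>40)); p=ray(c,q,.024); print(q.tolist(),p.round(4).tolist(),p.mean(0),np.linalg.norm(p-np.roll(p,-1,0),axis=1).round(4))
E
```

```text
t 9.925 pos [0.5213 0.0434 0.3365] psi 15.66 tilt [-0.0004  0.    ] q6 -0.29 open 0.093
[[361, 139], [358, 309], [283, 310], [277, 140]] [[0.5308, 0.1128, 0.024], [0.5666, -0.0099, 0.024], [0.511, -0.0264, 0.024], [0.4755, 0.0966, 0.024]] [0.5209616  0.04328092 0.024     ] [0.1278 0.058  0.1279 0.0576]
```

View pics/w4.png

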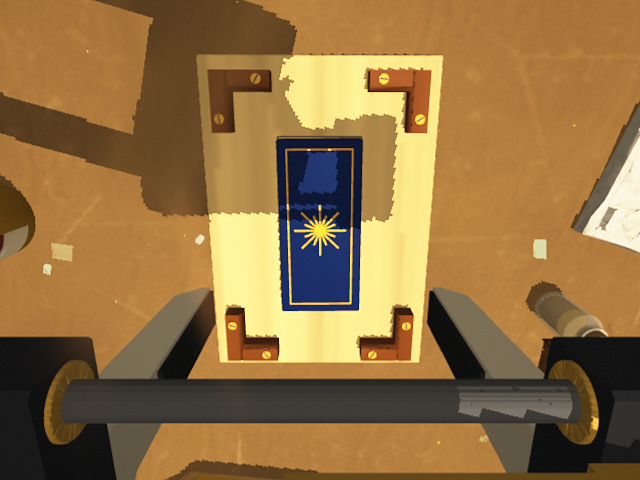

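The panel lies squarely on its outline: top corners (277,140) and (361,139), star (320,231), within a millimetre of the board centre. Gold is next.

Emit:
arm_command([
  [-0.2, -0.05, 0, 0, 0, 0],
  [-0.45, -0.1, 0, 0, 0, 0],
  [-0.7, -0.16, 0, 0, 0, 0],
  [-0.8, -0.19, 0, 0, 0, 0],
  [-0.8, -0.19, 0, 0, 0, 0],
])

```text
t: 10.55
tool_pos: [0.5275, -0.1218, 0.3354]
orientation: [-1.899, -2.499, 0.001]
force: [0.3, 0.3, -0.3]
opening: 0.0931
gripper_force: 0.0
```

Emit:
arm_command([
  [-0.15, -0.03, 0.05, 0, 0, -0.05],
  [-0.3, -0.07, 0.1, 0, 0, -0.105],
  [-0.48, -0.107, 0.18, 0, 0, -0.16],
  [-0.48, -0.107, 0.18, 0, 0, -0.215],
  [-0.48, -0.107, 0.18, 0, 0, -0.27],
])

```text
t: 11.18
tool_pos: [0.5333, -0.2178, 0.2997]
orientation: [-0.69, -3.063, -0.002]
force: [-0.3, -0.5, -0.0]
opening: 0.0929
gripper_force: 0.0
```

Emit:
arm_command([
  [0, 0, 0, 0, 0, -0.055],
  [0, 0, 0, 0, 0, -0.11],
  [0, 0, 0, 0, 0, -0.165],
  [0, 0, 0, 0, 0, -0.191],
  [0, 0, 0, 0, 0, -0.191],
])

```text
t: 11.8
tool_pos: [0.5335, -0.2175, 0.3004]
orientation: [0.238, -3.132, -0.002]
force: [0.1, -0.3, -0.3]
opening: 0.0929
gripper_force: 0.0
```

```bash
python3 - <<'E'
from h import *
c=cam('wrist','w5.png'); st()
hsv=cv2.cvtColor(c['image'],cv2.COLOR_RGB2HSV).astype(int); H,S,V=hsv[...,0],hsv[...,1],hsv[...,2]
m=(H>20)&(H<35)&(S>150)&(V>70); m[:,:215]=0; m[:,430:]=0; m[375:]=0
q=quad(m); p=ray(c,q,.027); print(q.tolist(),p.round(4).tolist(),p.mean(0),np.linalg.norm(p-np.roll(p,-1,0),axis=1).round(4))
E
```

```text
t 11.85 pos [ 0.5335 -0.2178  0.3005] psi 98.6 tilt [-0.0009  0.0009] q6 -2.2 open 0.093
[[340, 243], [341, 327], [298, 369], [295, 245]] [[0.528, -0.2061, 0.027], [0.5862, -0.1956, 0.027], [0.6228, -0.2199, 0.027], [0.5336, -0.2341, 0.027]] [ 0.56764481 -0.21391572  0.027     ] [0.0592 0.0439 0.0903 0.0286]
```

View pics/w5.png

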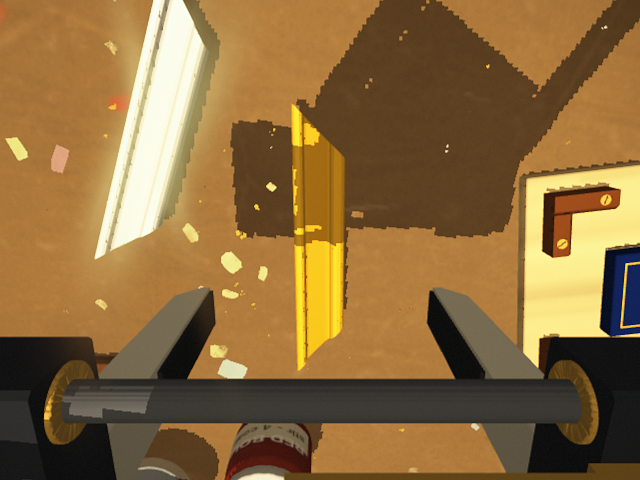

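Gold rail corners: back (292,104)-(300,369), lip (344,157)-(342,328).

```bash
cat >> h.py <<'E'
def rail(c,b0,b1,l0,l1):
    b=ray(c,[b0,b1],.028); l=ray(c,[l0,l1],.026)
    f=lambda d:np.degrees(np.arctan2(d[1],d[0]))
    print('back',np.linalg.norm(b[1]-b[0]).round(4),f(b[1]-b[0]).round(2),'lip',np.linalg.norm(l[1]-l[0]).round(4),f(l[1]-l[0]).round(2))
    n=l.mean(0)-b.mean(0); w=np.linalg.norm(n[:2]); m=(l.mean(0)+b.mean(0))/2; print('width',w.round(4),'lipdir',f(n).round(1),'centre',m.round(4)); return m
E
python3 - <<'E'
from h import *
c=cam('wrist')
m=rail(c,(292,104),(300,369),(344,157),(342,328)); inc(m[0],m[1],.201,98.6)
E
```

```text
back 0.1749 9.35 lip 0.1141 8.88
width 0.0297 lipdir 99.0 centre [ 0.5335 -0.2185  0.027 ]
t 11.9 pos [ 0.5335 -0.218   0.3006] psi 98.59 tilt [-0.0007  0.0007] q6 -2.2 open 0.0928
shift [ 0.    -0.003  0.498] turnz -0.0001
```

Emit:
arm_command([
  [0, -0.003, 0.15, 0, 0, 0],
  [0, -0.003, 0.33, 0, 0, 0],
  [0, -0.003, 0.45, 0, 0, 0],
  [0, -0.003, 0.49, 0, 0, 0],
  [0, -0.003, 0.498, 0, 0, 0],
])

```text
t: 12.52
tool_pos: [0.5335, -0.2195, 0.2015]
orientation: [0.236, -3.132, -0.0]
force: [-0.2, -0.7, 0.9]
opening: 0.0932
gripper_force: 0.0
```

Emit:
arm_command([
  [0, 0, 0, 0, 0, 0],
  [0, 0, 0, 0, 0, 0],
  [0, 0, 0, 0, 0, 0],
  [0, 0, 0, 0, 0, 0],
  [0, 0, 0, 0, 0, 0],
], fingers=1, force=25)

```text
t: 13.15
tool_pos: [0.5335, -0.2198, 0.2016]
orientation: [-0.237, 3.133, -0.0]
force: [-0.0, -0.0, 0.3]
opening: 0.0475
gripper_force: 0.0
```

Emit:
arm_command([
  [0, 0, 0, 0, 0, 0],
  [0, 0, 0, 0, 0, 0],
  [0, 0, -0.15, 0, 0, 0],
  [0, 0, -0.4, 0, 0, 0],
  [0, 0, -0.6, 0, 0, 0],
])

```text
t: 13.78
tool_pos: [0.5334, -0.2198, 0.3231]
orientation: [-0.237, 3.132, -0.0]
force: [1.1, -0.2, -0.8]
opening: 0.0316
gripper_force: 25.0
```

```bash
python3 - <<'E'
from h import *
a=np.radians(15.66); m=np.array([.521,.0434])-.04*np.array([np.cos(a),np.sin(a)]); print(m)
inc(m[0],m[1],.335,15.66)
E
```

```text
[0.48248478 0.03260287]
t 13.775 pos [ 0.5334 -0.2198  0.3231] psi 98.64 tilt [ 0.0003 -0.0002] q6 -2.2 open 0.0316
shift [ 0.062  1.286 -0.06 ] turnz 0.461
```

Emit:
arm_command([
  [0.01, 0.2, -0.06, 0, 0, 0],
  [0.02, 0.45, -0.06, 0, 0, 0],
  [0.04, 0.7, -0.06, 0, 0, 0],
  [0.04, 0.8, -0.06, 0, 0, 0],
  [0.04, 0.8, -0.06, 0, 0, 0],
])

```text
t: 14.4
tool_pos: [0.5015, -0.0619, 0.3335]
orientation: [-0.24, 3.132, -0.0]
force: [0.7, -0.1, -0.8]
opening: 0.0319
gripper_force: 25.0
```

Emit:
arm_command([
  [0.01, 0.12, 0, 0, 0, 0.05],
  [0.02, 0.3, 0, 0, 0, 0.105],
  [0.022, 0.45, 0, 0, 0, 0.16],
  [0.022, 0.486, 0, 0, 0, 0.215],
  [0.022, 0.486, 0, 0, 0, 0.27],
])

```text
t: 15.02
tool_pos: [0.4831, 0.0321, 0.3335]
orientation: [1.082, 2.949, -0.001]
force: [0.6, -0.2, -1.9]
opening: 0.0317
gripper_force: 25.0
```

Emit:
arm_command([
  [0, 0, 0, 0, 0, 0.055],
  [0, 0, 0, 0, 0, 0.11],
  [0, 0, 0, 0, 0, 0.165],
  [0, 0, 0, 0, 0, 0.191],
  [0, 0, 0, 0, 0, 0.191],
])

```text
t: 15.65
tool_pos: [0.4831, 0.0315, 0.3335]
orientation: [1.899, 2.502, -0.001]
force: [-1.2, 0.3, -1.0]
opening: 0.0319
gripper_force: 25.0
```

```bash
python3 - <<'E'
from h import *
cam('wrist','w6.png'); inc(.4825,.0326,.213,15.66)
E
```

```text
t 15.7 pos [0.483  0.0317 0.3335] psi 15.71 tilt [-0.     -0.0004] q6 -0.31 open 0.0315
shift [ 0.005 -0.001  0.602] turnz 0.0003
```

View pics/w6.png

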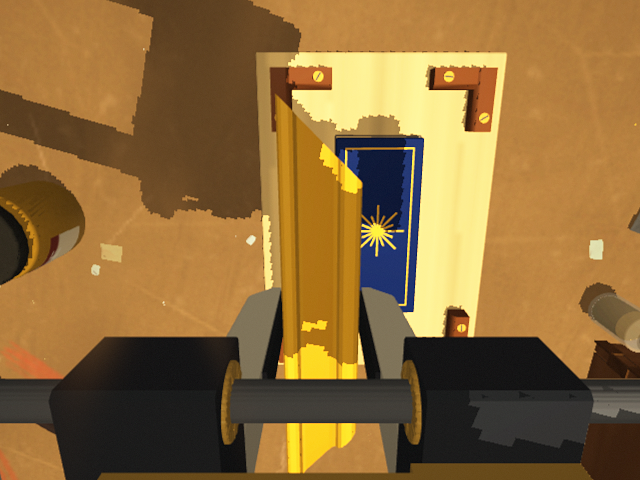

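The gold rail is held with its lip to the right, towards the board centre. Back corners are (276,94) and (290,473), lip corners (361,182) and (354,444). The lengthwise offset needs checking before I lower it.

```bash
cat >> h.py <<'E'
def held(c,b0,b1,l0,l1,zg=.201):
    s,M,psi=st(); z=s['tool_pos'][2]-zg
    b=ray(c,[b0,b1],z+.028); l=ray(c,[l0,l1],z+.026); print(np.linalg.norm(b[1]-b[0]),np.linalg.norm(l[1]-l[0]))
    for n,p in(('b',b),('l',l)): print(n,((p-s['tool_pos'])@M)[:,:2].round(4).tolist(),((p.mean(0)-s['tool_pos'])@M)[:2].round(4))
E
python3 - <<'E'
from h import *
c=cam('wrist'); held(c,(276,94),(290,473),(361,182),(354,444))
# board centre from block corners / board left-end edge
a=ray(c,[(257,53),(506,53)],.012); d=a[1]-a[0]; yaw=np.arctan2(d[1],d[0]); print(np.degrees(yaw),np.linalg.norm(d),a.mean(0)-.119*np.array([-np.sin(yaw),np.cos(yaw),0]))
E
```

```text
t 15.75 pos [0.4829 0.0319 0.3335] psi 15.73 tilt [-0.0001 -0.0003] q6 -0.31 open 0.0317
0.16396485503610478 0.1187930245572865
b [[0.0863, -0.0164], [-0.0777, -0.0149]] [ 0.0043 -0.0156]
l [[0.0555, 0.0141], [-0.0633, 0.0143]] [-0.0039  0.0142]
15.76050659253463 0.16560139565677937 [0.52087933 0.04318101 0.012     ]
```

Emit:
arm_command([
  [0.008, 0, 0.15, 0, 0, 0],
  [0.008, 0, 0.35, 0, 0, 0],
  [0.008, 0, 0.5, 0, 0, 0],
  [0.008, 0, 0.56, 0, 0, 0],
  [0.008, 0, 0.575, 0, 0, 0],
])

```text
t: 16.38
tool_pos: [0.4822, 0.034, 0.2183]
orientation: [-1.897, -2.503, 0.001]
force: [0.7, 1.5, -1.2]
opening: 0.0316
gripper_force: 25.0
```

Emit:
arm_command([
  [0, 0, 0.01, 0, 0, 0],
  [0, 0, 0.02, 0, 0, 0],
  [0, 0, 0.025, 0, 0, 0],
  [0, 0, 0.026, 0, 0, 0],
  [0, 0, 0.026, 0, 0, 0],
])

```text
t: 17.0
tool_pos: [0.4822, 0.0342, 0.2135]
orientation: [1.898, 2.503, 0.0]
force: [-0.1, -0.0, -1.7]
opening: 0.0319
gripper_force: 25.0
```

Emit:
arm_command([
  [0, 0, 0, 0, 0, 0],
  [0, 0, 0, 0, 0, 0],
  [0, 0, 0, 0, 0, 0],
  [0, 0, -0.02, 0, 0, 0],
  [0, 0, -0.1, 0, 0, 0],
], fingers=-1)

```text
t: 17.62
tool_pos: [0.4816, 0.0342, 0.2332]
orientation: [-1.897, -2.502, 0.002]
force: [0.5, 0.8, 0.2]
opening: 0.0771
gripper_force: 0.0
```

Emit:
arm_command([
  [0, 0, -0.15, 0, 0, 0],
  [0, 0, -0.35, 0, 0, 0],
  [0, 0, -0.5, 0, 0, 0],
  [0, 0, -0.5, 0, 0, 0],
  [0, 0, -0.5, 0, 0, 0],
])

```text
t: 18.25
tool_pos: [0.482, 0.0342, 0.3333]
orientation: [1.898, 2.503, 0.0]
force: [-1.0, 0.7, -0.3]
opening: 0.0931
gripper_force: 0.0
```

```bash
python3 - <<'E'
from h import *
c=cam('wrist','w7.png')
inc(.4785,-.3263,.30,-101.5)
E
```

```text
t 18.3 pos [0.4817 0.0342 0.3325] psi 15.66 tilt [-0.0013  0.0001] q6 -0.31 open 0.0929
shift [-1.732 -0.502  0.163] turnz 0.6509
```

View pics/w7.png

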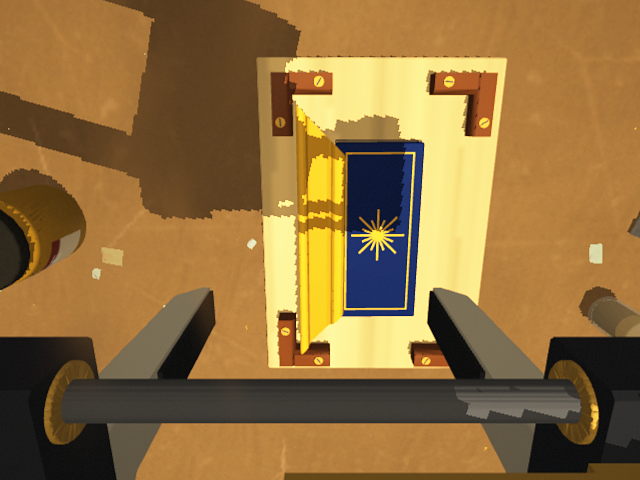

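The gold rail sits on the board between its blocks, back corners about (296,103) and (300,353). I'll check it numerically and move on to white.

```bash
cat >> h.py <<'E'
BC=np.array([.5209,.0434]); BY=np.radians(15.7)
def board(c,uv,z):
    p=ray(c,uv,z)[:,:2]-BC; return np.c_[p@[np.cos(BY),np.sin(BY)],p@[-np.sin(BY),np.cos(BY)]].round(4)
E
python3 - <<'E'
from h import *
c=cam('wrist')
print('back',board(c,[(296,103),(301,353)],.040),'lip',board(c,[(344,151),(344,308)],.038))
print('panel',board(c,[(423,143),(413,315)],.024),'boardtop',board(c,[(257,58),(506,58),(268,367)],.012))
E
```

```text
back [[-0.0568  0.0893]
 [-0.056  -0.0865]] lip [[-0.0264  0.0599]
 [-0.0247 -0.051 ]]
panel [[ 0.0275  0.0642]
 [ 0.0288 -0.0635]] boardtop [[-0.0839  0.1186]
 [ 0.0817  0.1186]
 [-0.0849 -0.1168]]
```

Emit:
arm_command([
  [-0.2, -0.05, 0, 0, 0, 0],
  [-0.45, -0.12, 0, 0, 0, 0],
  [-0.7, -0.2, 0, 0, 0, 0],
  [-0.9, -0.26, 0, 0, 0, 0],
  [-0.932, -0.27, 0, 0, 0, 0],
])

```text
t: 18.98
tool_pos: [0.4798, -0.1619, 0.332]
orientation: [-1.901, -2.499, 0.001]
force: [-0.6, 1.1, 0.4]
opening: 0.0928
gripper_force: 0.0
```

Emit:
arm_command([
  [-0.2, -0.05, 0.05, 0, 0, 0.05],
  [-0.4, -0.12, 0.1, 0, 0, 0.105],
  [-0.6, -0.18, 0.163, 0, 0, 0.16],
  [-0.8, -0.232, 0.163, 0, 0, 0.215],
  [-0.8, -0.232, 0.163, 0, 0, 0.27],
])

```text
t: 19.6
tool_pos: [0.4786, -0.3279, 0.2993]
orientation: [-2.764, -1.489, 0.001]
force: [-0.5, 0.5, -0.2]
opening: 0.093
gripper_force: 0.0
```

Emit:
arm_command([
  [0, 0, 0, 0, 0, 0.055],
  [0, 0, 0, 0, 0, 0.11],
  [0, 0, 0, 0, 0, 0.165],
  [0, 0, 0, 0, 0, 0.22],
  [0, 0, 0, 0, 0, 0.275],
])

```text
t: 20.23
tool_pos: [0.4791, -0.3252, 0.2995]
orientation: [-3.133, -0.199, 0.002]
force: [-0.1, -0.3, -0.0]
opening: 0.0931
gripper_force: 0.0
```

Emit:
arm_command([
  [0, 0, 0, 0, 0, 0.055],
  [0, 0, 0, 0, 0, 0.106],
  [0, 0, 0, 0, 0, 0.106],
  [0, 0, 0, 0, 0, 0.106],
  [0, 0, 0, 0, 0, 0.106],
])

```text
t: 20.85
tool_pos: [0.479, -0.3262, 0.3005]
orientation: [-3.126, 0.312, 0.001]
force: [0.4, 0.2, 1.4]
opening: 0.093
gripper_force: 0.0
```

```bash
python3 - <<'E'
from h import *
c=cam('wrist','w8.png'); st()
E
```

```text
t 20.9 pos [ 0.479  -0.3263  0.3006] psi -101.42 tilt [-0.0002  0.0002] q6 1.08 open 0.0927
```

View pics/w8.png

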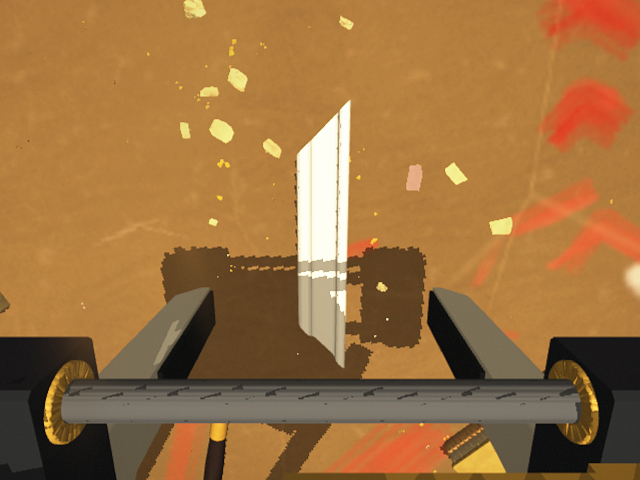

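White rail corners: back (350,101)-(343,366), lip (297,153)-(299,328).

```bash
python3 - <<'E'
from h import *
c=cam('wrist'); m=rail(c,(350,101),(343,366),(297,153),(299,328)); inc(m[0],m[1],.201,-101.6)
E
```

```text
back 0.1741 168.17 lip 0.1165 168.37
width 0.0306 lipdir 79.9 centre [ 0.4788 -0.3277  0.027 ]
t 20.95 pos [ 0.479  -0.3264  0.3007] psi -101.45 tilt [-0.      0.0001] q6 1.08 open 0.093
shift [0.    0.007 0.498] turnz 0.0008
```

Emit:
arm_command([
  [0, 0.007, 0.15, 0, 0, 0],
  [0, 0.007, 0.33, 0, 0, 0],
  [0, 0.007, 0.45, 0, 0, 0],
  [0, 0.007, 0.49, 0, 0, 0],
  [0, 0.007, 0.498, 0, 0, 0],
])

```text
t: 21.58
tool_pos: [0.4787, -0.3279, 0.2012]
orientation: [-3.126, 0.315, 0.0]
force: [0.2, 0.8, -0.4]
opening: 0.0927
gripper_force: 0.0
```

Emit:
arm_command([
  [0, 0, 0, 0, 0, 0],
  [0, 0, 0, 0, 0, 0],
  [0, 0, 0, 0, 0, 0],
  [0, 0, 0, 0, 0, 0],
  [0, 0, 0, 0, 0, 0],
], fingers=1, force=25)

```text
t: 22.2
tool_pos: [0.4787, -0.3278, 0.2012]
orientation: [3.126, -0.315, 0.0]
force: [0.1, -0.4, -0.2]
opening: 0.0475
gripper_force: 0.0
```

Emit:
arm_command([
  [0, 0, 0, 0, 0, 0],
  [0, 0, 0, 0, 0, 0],
  [0, 0, 0, 0, 0, 0],
  [0, 0, -0.15, 0, 0, 0],
  [0, 0, -0.4, 0, 0, 0],
])

```text
t: 22.82
tool_pos: [0.4777, -0.327, 0.2793]
orientation: [-3.123, 0.315, 0.007]
force: [0.6, -0.2, -0.1]
opening: 0.0319
gripper_force: 25.0
```

```bash
python3 - <<'E'
from h import *
m=BC+.04*np.array([np.cos(BY),np.sin(BY)]); print(m)
inc(m[0],m[1],.335,15.66)
E
```

```text
[0.55940767 0.05422402]
t 22.825 pos [ 0.4777 -0.327   0.2793] psi -101.52 tilt [-0.0043  0.0035] q6 1.08 open 0.0319
shift [ 0.018 -1.95  -0.273] turnz -0.651
```

Emit:
arm_command([
  [0, -0.15, -0.15, 0, 0, 0],
  [0, -0.4, -0.273, 0, 0, 0],
  [0.005, -0.65, -0.273, 0, 0, 0],
  [0.01, -0.9, -0.273, 0, 0, 0],
  [0.01, -1, -0.273, 0, 0, 0],
])

```text
t: 23.45
tool_pos: [0.5208, -0.1299, 0.3357]
orientation: [-3.126, 0.312, 0.0]
force: [-0.8, -0.7, -1.1]
opening: 0.0319
gripper_force: 25.0
```

Emit:
arm_command([
  [0, -0.2, 0, 0, 0, -0.05],
  [0, -0.45, 0, 0, 0, -0.105],
  [0.005, -0.7, 0, 0, 0, -0.16],
  [0.008, -0.9, 0, 0, 0, -0.215],
  [0.008, -0.95, 0, 0, 0, -0.27],
])

```text
t: 24.08
tool_pos: [0.5604, 0.0554, 0.3354]
orientation: [-2.974, -1.011, 0.0]
force: [-0.2, -0.5, -1.3]
opening: 0.0317
gripper_force: 25.0
```

Emit:
arm_command([
  [0, 0, 0, 0, 0, -0.055],
  [0, 0, 0, 0, 0, -0.11],
  [0, 0, 0, 0, 0, -0.165],
  [0, 0, 0, 0, 0, -0.22],
  [0, 0, 0, 0, 0, -0.275],
])

```text
t: 24.7
tool_pos: [0.5602, 0.0529, 0.3354]
orientation: [2.281, 2.16, -0.001]
force: [0.5, 0.3, -1.8]
opening: 0.0317
gripper_force: 25.0
```

Emit:
arm_command([
  [0, 0, 0, 0, 0, -0.055],
  [0, 0, 0, 0, 0, -0.106],
  [0, 0, 0, 0, 0, -0.106],
  [0, 0, 0, 0, 0, -0.106],
  [0, 0, 0, 0, 0, -0.106],
])

```text
t: 25.32
tool_pos: [0.5601, 0.0535, 0.3357]
orientation: [1.901, 2.501, -0.0]
force: [0.5, 0.4, -0.7]
opening: 0.0321
gripper_force: 25.0
```

```bash
cat >> h.py <<'E'
E
python3 - <<'E'
from h import *
c=cam('wrist','w9.png'); inc(.5594,.0542,.2135,15.66)
hsv=cv2.cvtColor(c['image'],cv2.COLOR_RGB2HSV).astype(int); S,V=hsv[...,1],hsv[...,2]
for r in range(80,200,6):
    x=np.where((S[r,230:420]<105)&(V[r,230:420]>90))[0]; print(r,(x.min()+230,x.max()+230,len(x)) if len(x) else None,end=';')
E
```

```text
t 25.375 pos [0.5601 0.0535 0.3357] psi 15.56 tilt [-0.     -0.0001] q6 -0.27 open 0.0315
shift [ 0.004 -0.003  0.611] turnz -0.0005
80 None;86 None;92 (np.int64(361), np.int64(366), 6);98 (np.int64(355), np.int64(366), 12);104 (np.int64(350), np.int64(365), 16);110 (np.int64(345), np.int64(365), 21);116 (np.int64(338), np.int64(365), 28);122 (np.int64(332), np.int64(365), 34);128 (np.int64(327), np.int64(365), 39);134 (np.int64(321), np.int64(365), 45);140 (np.int64(316), np.int64(365), 50);146 (np.int64(310), np.int64(365), 56);152 (np.int64(304), np.int64(364), 61);158 (np.int64(297), np.int64(364), 68);164 (np.int64(292), np.int64(364), 73);170 (np.int64(286), np.int64(364), 79);176 (np.int64(280), np.int64(364), 85);182 (np.int64(279), np.int64(364), 86);188 (np.int64(280), np.int64(363), 84);194 (np.int64(280), np.int64(363), 84);
```

View pics/w9.png

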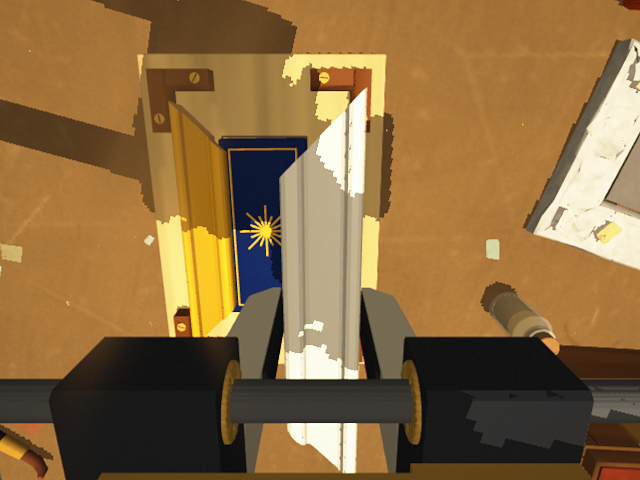

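The white rail is held with its back tip at (366,88) and lip corner at (279,178), so it is about 2 mm farther along the tool's x than gold was. I'll correct for that and lower it.

Emit:
arm_command([
  [-0.004, -0.003, 0.15, 0, 0, 0],
  [-0.004, -0.003, 0.35, 0, 0, 0],
  [-0.004, -0.003, 0.5, 0, 0, 0],
  [-0.004, -0.003, 0.57, 0, 0, 0],
  [-0.004, -0.003, 0.585, 0, 0, 0],
])

```text
t: 26.0
tool_pos: [0.5596, 0.0527, 0.2182]
orientation: [-1.898, -2.502, 0.001]
force: [0.1, -0.1, -1.6]
opening: 0.0317
gripper_force: 25.0
```

Emit:
arm_command([
  [0, 0, 0.01, 0, 0, 0],
  [0, 0, 0.02, 0, 0, 0],
  [0, 0, 0.025, 0, 0, 0],
  [0, 0, 0.026, 0, 0, 0],
  [0, 0, 0.026, 0, 0, 0],
])

```text
t: 26.62
tool_pos: [0.5598, 0.0527, 0.2137]
orientation: [1.898, 2.503, 0.0]
force: [-0.4, -1.2, -2.2]
opening: 0.0315
gripper_force: 25.0
```

Emit:
arm_command([
  [0, 0, 0, 0, 0, 0],
  [0, 0, 0, 0, 0, 0],
  [0, 0, 0, 0, 0, 0],
  [0, 0, -0.02, 0, 0, 0],
  [0, 0, -0.1, 0, 0, 0],
], fingers=-1)

```text
t: 27.25
tool_pos: [0.5592, 0.0527, 0.2332]
orientation: [-1.897, -2.502, 0.002]
force: [-0.2, -0.9, -0.4]
opening: 0.0771
gripper_force: 0.0
```

Emit:
arm_command([
  [0, 0, -0.15, 0, 0, 0],
  [0, 0, -0.35, 0, 0, 0],
  [0, 0, -0.55, 0, 0, 0],
  [0, 0, -0.75, 0, 0, 0],
  [0, 0, -0.85, 0, 0, 0],
])

```text
t: 27.88
tool_pos: [0.5601, 0.0527, 0.4076]
orientation: [1.896, 2.5, 0.005]
force: [0.9, 0.0, -0.1]
opening: 0.0927
gripper_force: 0.0
```

```bash
python3 - <<'E'
from h import *
c=cam('wrist','w10.png'); inc(.541,.27,.405,15.66)
E
```

```text
t 27.925 pos [0.5604 0.0527 0.4092] psi 15.66 tilt [0.0069 0.    ] q6 -0.27 open 0.0929
shift [1.072 0.2   0.02 ] turnz 0.0
```

Emit:
arm_command([
  [0.2, 0.03, 0, 0, 0, 0.03],
  [0.45, 0.07, 0, 0, 0, 0.06],
  [0.7, 0.12, 0, 0, 0, 0.087],
  [0.9, 0.16, 0, 0, 0, 0.087],
  [0.926, 0.16, 0, 0, 0, 0.087],
])

```text
t: 28.55
tool_pos: [0.5397, 0.242, 0.4019]
orientation: [-2.217, -2.224, 0.003]
force: [0.3, -0.9, -0.1]
opening: 0.0929
gripper_force: 0.0
```

Emit:
arm_command([
  [0, 0, 0, 0, 0, 0],
  [0, 0, 0, 0, 0, 0],
  [0, 0, 0, 0, 0, 0],
  [0, 0, 0, 0, 0, 0],
  [0, 0, 0, 0, 0, 0],
])

```text
t: 29.18
tool_pos: [0.5407, 0.2393, 0.4037]
orientation: [2.222, 2.221, 0.0]
force: [0.5, -0.5, -0.3]
opening: 0.0929
gripper_force: 0.0
```

```bash
python3 - <<'E'
from h import *
c=cam('wrist','w11.png'); st()
a=cv2.imread('pics/w10.png')[0:400,60:440]; b=cv2.imread('pics/w11.png')[0:400,120:540]
cv2.imwrite('pics/comp.png',np.hstack([a,b]))
E
```

```text
t 29.225 pos [0.5406 0.2394 0.4036] psi -0.02 tilt [0.0001 0.    ] q6 0.33 open 0.0929
```

View pics/comp.png

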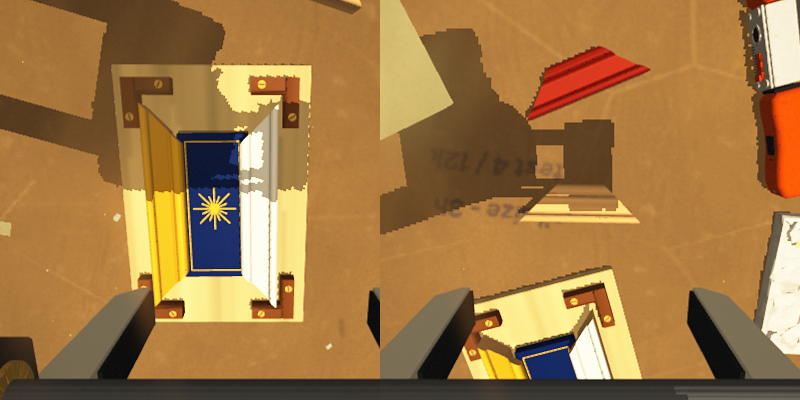

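The composite shows gold and white sitting symmetrically on the board: tips (142,103) and (281,101) at the top, both about row 305 at the bottom. Wood, at full-frame pixels, has its back at (260,222)-(379,222) with the lip upward. Red has its back at (268,118)-(390,69), also lip upward.

```bash
python3 - <<'E'
from h import *
c=cam('wrist')
hsv=cv2.cvtColor(c['image'],cv2.COLOR_RGB2HSV).astype(int); H,S,V=hsv[...,0],hsv[...,1],hsv[...,2]
m=((H<8)|(H>172))&(S>150)&(V>60); m[:30]=0; m[135:]=0; m[:,:250]=0; m[:,400:]=0
q=quad(m); print('red',q.tolist())
for z in (.0,.027): p=ray(c,q,z); print(p[:,:2].round(4).tolist(),np.linalg.norm(p-np.roll(p,-1,0),axis=1).round(4))
im=c['image']; print([im[r,320].tolist() for r in range(178,232,4)])
print('wood'); m=rail(c,(260,222),(379,222),(297,186),(343,186)); inc(m[0],m[1],.30,90)
E
```

```text
red [[389, 69], [268, 120], [288, 68], [342, 47]]
[[0.5983, 0.3578], [0.4934, 0.3158], [0.512, 0.3585], [0.5579, 0.375]] [0.113  0.0466 0.0488 0.044 ]
[[0.5942, 0.3549], [0.4967, 0.316], [0.514, 0.3556], [0.5566, 0.371]] [0.105  0.0433 0.0453 0.0409]
[[89, 62, 31], [91, 64, 33], [142, 99, 51], [178, 124, 65], [155, 107, 56], [162, 113, 58], [180, 126, 65], [179, 125, 61], [179, 122, 61], [201, 140, 70], [252, 216, 118], [219, 154, 79], [184, 128, 64], [181, 125, 63]]
wood
back 0.1044 0.02 lip 0.0396 0.02
width 0.0314 lipdir 89.2 centre [0.5392 0.2457 0.027 ]
t 29.275 pos [0.5406 0.2395 0.4036] psi -0.01 tilt [0.0001 0.    ] q6 0.33 open 0.0935
shift [ 0.031 -0.007  0.518] turnz -0.5001
```

Emit:
arm_command([
  [0.015, -0.007, 0.1, 0, 0, -0.055],
  [0.031, -0.007, 0.25, 0, 0, -0.11],
  [0.031, -0.007, 0.4, 0, 0, -0.165],
  [0.031, -0.007, 0.5, 0, 0, -0.22],
  [0.031, -0.007, 0.518, 0, 0, -0.275],
])

```text
t: 29.9
tool_pos: [0.5384, 0.2456, 0.2976]
orientation: [-1.078, -2.948, 0.004]
force: [0.4, 0.8, 0.3]
opening: 0.0932
gripper_force: 0.0
```

Emit:
arm_command([
  [0, 0, 0, 0, 0, -0.055],
  [0, 0, 0, 0, 0, -0.11],
  [0, 0, 0, 0, 0, -0.165],
  [0, 0, 0, 0, 0, -0.22],
  [0, 0, 0, 0, 0, -0.225],
])

```text
t: 30.52
tool_pos: [0.5392, 0.2459, 0.3]
orientation: [0.0, 3.141, 0.0]
force: [0.3, -0.2, -1.1]
opening: 0.093
gripper_force: 0.0
```

```bash
python3 - <<'E'
from h import *
c=cam('wrist','w12.png'); st(); im=c['image']
g=cv2.cvtColor(im,cv2.COLOR_RGB2HSV)
for r in range(150,330,10): print(r,[tuple(int(v) for v in im[r,k]) for k in (280,290,300,310,320,330,340,350)])
E
```

```text
t 30.575 pos [0.5392 0.2459 0.3   ] psi 89.89 tilt [0. 0.] q6 -1.23 open 0.0929
150 [(96, 68, 35), (172, 123, 69), (69, 50, 33), (85, 59, 35), (96, 66, 35), (93, 64, 33), (92, 64, 32), (91, 63, 32)]
160 [(93, 67, 32), (175, 123, 66), (74, 53, 35), (91, 63, 32), (91, 63, 32), (94, 64, 34), (93, 65, 34), (95, 67, 36)]
170 [(96, 66, 33), (188, 131, 64), (163, 113, 58), (93, 65, 35), (94, 64, 33), (93, 65, 33), (95, 65, 34), (96, 67, 35)]
180 [(90, 62, 34), (180, 125, 65), (164, 114, 59), (161, 111, 57), (92, 65, 33), (92, 62, 33), (95, 65, 34), (95, 65, 35)]
190 [(84, 57, 33), (177, 125, 65), (165, 116, 61), (168, 115, 62), (174, 123, 64), (93, 65, 33), (93, 63, 34), (97, 69, 38)]
200 [(93, 64, 31), (93, 64, 37), (165, 114, 60), (169, 119, 62), (170, 118, 62), (163, 111, 59), (93, 64, 33), (93, 64, 34)]
210 [(93, 63, 33), (71, 49, 33), (166, 115, 60), (169, 118, 61), (171, 121, 62), (160, 110, 57), (173, 121, 63), (111, 78, 46)]
220 [(93, 65, 32), (89, 61, 34), (168, 114, 61), (255, 232, 126), (164, 111, 57), (151, 104, 55), (165, 113, 60), (92, 63, 33)]
230 [(192, 135, 66), (184, 127, 
[... 626 characters left out ...]
1, 119), (183, 129, 63)]
280 [(181, 128, 61), (183, 128, 64), (253, 227, 121), (254, 233, 131), (253, 224, 123), (239, 183, 96), (253, 220, 119), (182, 130, 62)]
290 [(180, 128, 64), (179, 127, 63), (253, 227, 125), (254, 234, 132), (253, 224, 122), (234, 175, 92), (180, 125, 61), (180, 127, 64)]
300 [(182, 127, 64), (181, 127, 62), (253, 227, 125), (254, 233, 131), (189, 133, 66), (180, 126, 62), (184, 129, 63), (184, 129, 65)]
310 [(184, 130, 64), (180, 127, 63), (253, 226, 124), (180, 127, 64), (183, 127, 64), (180, 127, 66), (179, 126, 64), (176, 124, 60)]
320 [(181, 125, 62), (181, 127, 61), (255, 230, 126), (192, 136, 71), (178, 125, 60), (177, 125, 63), (178, 124, 61), (173, 122, 61)]
```

```bash
python3 - <<'E'
from h import *
c=cam('wrist'); g=c['image'][...,0].astype(int)
for k in (298,304,322,328,338): 
    d=np.abs(np.diff(g[:,k])); print(k,[(int(r),int(g[r,k]),int(g[r+1,k])) for r in np.where(d>25)[0] if 130<r<345])
for r in (215,255,265,275,300): 
    d=np.abs(np.diff(g[r])); print('r',r,[(int(k),int(g[r,k]),int(g[r,k+1])) for k in np.where(d>25)[0] if 270<k<370])
E
```

```text
298 [(222, 153, 242), (226, 230, 153), (237, 156, 192), (238, 192, 247), (323, 239, 190)]
304 [(222, 150, 229), (225, 249, 212), (226, 212, 152), (240, 149, 230)]
322 [(188, 121, 152), (220, 167, 250), (224, 240, 166), (235, 168, 251), (297, 240, 190)]
328 [(194, 116, 150), (195, 150, 177), (220, 174, 253), (224, 244, 173), (235, 170, 254), (292, 229, 189)]
338 [(205, 121, 147), (220, 170, 242), (227, 241, 169), (238, 167, 250), (286, 239, 192)]
r 215 [(295, 61, 118), (296, 118, 156), (346, 125, 97)]
r 255 [(295, 181, 207), (296, 207, 248), (304, 246, 209), (305, 209, 142), (306, 142, 207), (307, 207, 238), (343, 237, 205), (344, 205, 125), (345, 125, 162)]
r 265 [(295, 169, 204), (296, 204, 249), (304, 239, 209), (305, 209, 145), (306, 145, 210), (307, 210, 239), (343, 237, 188)]
r 275 [(296, 204, 248), (304, 248, 191), (305, 191, 133), (306, 133, 232), (343, 229, 182)]
r 300 [(296, 203, 248), (304, 248, 192), (305, 192, 138), (306, 138, 233), (319, 231, 190)]
```

```bash
python3 - <<'E'
from h import *
c=cam('wrist'); m=rail(c,(295.5,161),(296.5,325),(346.5,213),(344,281)); inc(m[0],m[1],.201,90)
E
```

```text
back 0.1084 -0.77 lip 0.0455 -1.19
width 0.0313 lipdir 88.7 centre [0.5388 0.2454 0.027 ]
t 30.675 pos [0.5392 0.2459 0.3   ] psi 89.81 tilt [0.0001 0.    ] q6 -1.23 open 0.0928
shift [ 0.002 -0.003  0.495] turnz -0.001
```

Emit:
arm_command([
  [0.002, -0.003, 0.15, 0, 0, 0.005],
  [0.002, -0.003, 0.33, 0, 0, 0.005],
  [0.002, -0.003, 0.45, 0, 0, 0.005],
  [0.002, -0.003, 0.49, 0, 0, 0.005],
  [0.002, -0.003, 0.495, 0, 0, 0.005],
])

```text
t: 31.3
tool_pos: [0.5388, 0.2453, 0.201]
orientation: [-0.026, -3.141, 0.0]
force: [0.3, 0.7, 0.8]
opening: 0.0931
gripper_force: 0.0
```

Emit:
arm_command([
  [0, 0, 0, 0, 0, 0],
  [0, 0, 0, 0, 0, 0],
  [0, 0, 0, 0, 0, 0],
  [0, 0, 0, 0, 0, 0],
  [0, 0, 0, 0, 0, 0],
], fingers=1, force=25)

```text
t: 31.92
tool_pos: [0.5388, 0.2453, 0.201]
orientation: [0.025, 3.141, 0.0]
force: [-0.5, -0.0, -0.8]
opening: 0.0474
gripper_force: 0.0
```

Emit:
arm_command([
  [0, 0, 0, 0, 0, 0],
  [0, 0, 0, 0, 0, 0],
  [0, 0, 0, 0, 0, 0],
  [0, 0, -0.15, 0, 0, 0],
  [0, 0, -0.4, 0, 0, 0],
])

```text
t: 32.55
tool_pos: [0.5376, 0.2449, 0.2792]
orientation: [-0.025, -3.136, 0.003]
force: [0.8, 0.7, -1.2]
opening: 0.0318
gripper_force: 25.0
```

Emit:
arm_command([
  [0, 0, -0.1, 0, 0, 0.055],
  [0, 0, -0.2, 0, 0, 0.11],
  [0, 0, -0.27, 0, 0, 0.165],
  [0, 0, -0.27, 0, 0, 0.22],
  [0, 0, -0.27, 0, 0, 0.275],
])

```text
t: 33.17
tool_pos: [0.5388, 0.2453, 0.3351]
orientation: [1.346, 2.839, 0.0]
force: [0.3, -1.1, -0.7]
opening: 0.0317
gripper_force: 25.0
```

Emit:
arm_command([
  [0, 0, 0, 0, 0, 0.055],
  [0, 0, 0, 0, 0, 0.11],
  [0, 0, 0, 0, 0, 0.165],
  [0, 0, 0, 0, 0, 0.22],
  [0, 0, 0, 0, 0, 0.275],
])

```text
t: 33.8
tool_pos: [0.5387, 0.2452, 0.3347]
orientation: [-2.41, -2.015, 0.001]
force: [-0.1, -0.5, -1.1]
opening: 0.0318
gripper_force: 25.0
```

Emit:
arm_command([
  [0, 0, 0, 0, 0, 0.055],
  [0, 0, 0, 0, 0, 0.11],
  [0, 0, 0, 0, 0, 0.165],
  [0, 0, 0, 0, 0, 0.22],
  [0, 0, 0, 0, 0, 0.275],
])

```text
t: 34.42
tool_pos: [0.5387, 0.2452, 0.3347]
orientation: [3.033, 0.82, -0.001]
force: [0.5, -0.1, -0.9]
opening: 0.0316
gripper_force: 25.0
```

```bash
python3 - <<'E'
from h import *
m=BC+.0755*np.array([-np.sin(BY),np.cos(BY)]); print(m)
inc(m[0],m[1],.335,-74.3)
E
```

```text
[0.50046967 0.11608323]
t 34.425 pos [0.5387 0.2452 0.3347] psi -59.73 tilt [-0.0003 -0.0002] q6 1.38 open 0.0316
shift [-0.491  0.461 -0.001] turnz 0.081
```

Emit:
arm_command([
  [-0.1, 0.1, 0, 0, 0, 0.04],
  [-0.25, 0.25, 0, 0, 0, 0.081],
  [-0.4, 0.4, 0, 0, 0, 0.081],
  [-0.491, 0.461, 0, 0, 0, 0.081],
  [-0.491, 0.461, 0, 0, 0, 0.081],
])

```text
t: 35.05
tool_pos: [0.5008, 0.1148, 0.3349]
orientation: [3.111, 0.435, -0.0]
force: [-0.2, 0.0, -0.3]
opening: 0.0318
gripper_force: 25.0
```

Emit:
arm_command([
  [0, 0, 0, 0, 0, 0],
  [0, 0, 0, 0, 0, 0],
  [0, 0, 0, 0, 0, 0],
  [0, 0, 0, 0, 0, 0],
  [0, 0, 0, 0, 0, 0],
])

```text
t: 35.67
tool_pos: [0.5012, 0.1161, 0.3349]
orientation: [-3.111, -0.438, 0.0]
force: [-0.1, -0.4, -0.3]
opening: 0.0319
gripper_force: 25.0
```

```bash
python3 - <<'E'
from h import *
c=cam('wrist','w13.png'); inc(.5005,.1161,.2135,-74.3)
im=c['image']; g=im[...,0].astype(int)
for k in range(284,364,8):
    d=np.abs(np.diff(g[:,k])); print(k,[(int(r),im[r-2,k].tolist(),im[r+3,k].tolist()) for r in np.where(d>20)[0] if 150<r<375][:5])
E
```

```text
t 35.725 pos [0.5012 0.116  0.3349] psi -73.97 tilt [-0.0001  0.    ] q6 1.42 open 0.0319
shift [-0.003 -0.001  0.607] turnz 0.0018
284 [(169, [177, 91, 35], [255, 237, 78]), (177, [255, 230, 73], [173, 88, 34]), (185, [176, 88, 35], [168, 119, 61]), (187, [173, 86, 35], [144, 99, 52]), (188, [198, 114, 52], [143, 98, 52])]
292 [(184, [64, 25, 8], [255, 246, 153]), (185, [75, 29, 9], [254, 243, 151]), (194, [255, 246, 154], [140, 97, 50]), (195, [255, 246, 151], [142, 98, 51]), (205, [131, 91, 49], [248, 201, 105])]
300 [(158, [254, 238, 144], [249, 217, 122]), (159, [255, 241, 144], [255, 242, 146]), (160, [255, 237, 138], [254, 240, 145]), (202, [255, 243, 153], [139, 95, 50]), (203, [255, 240, 142], [135, 94, 49])]
308 [(152, [255, 239, 142], [189, 150, 100]), (153, [255, 240, 145], [246, 238, 197]), (154, [241, 196, 108], [254, 255, 242]), (155, [158, 108, 57], [254, 255, 246]), (162, [255, 255, 251], [165, 127, 66])]
316 [(152, [253, 237, 142], [187, 150, 101]), (153, [255, 239, 141], [243, 231, 186]), (154, [241, 196, 107], [254, 255, 241]), (155, [160, 109, 56], [254, 255, 246
[... 387 characters left out ...]
 [183, 133, 68], [254, 255, 245]), (164, [253, 254, 246], [233, 218, 176])]
340 [(152, [252, 233, 136], [189, 150, 102]), (153, [254, 237, 141], [244, 231, 186]), (154, [246, 209, 115], [254, 255, 240]), (155, [181, 133, 68], [254, 255, 245]), (164, [254, 255, 249], [246, 236, 200])]
348 [(152, [249, 227, 131], [162, 118, 70]), (153, [252, 231, 134], [240, 223, 177]), (154, [244, 205, 112], [255, 255, 241]), (155, [180, 130, 66], [254, 255, 246]), (164, [254, 255, 249], [245, 235, 199])]
356 [(152, [249, 226, 132], [159, 116, 67]), (153, [252, 232, 134], [240, 223, 177]), (154, [244, 205, 113], [254, 254, 235]), (155, [180, 131, 69], [254, 254, 244]), (164, [254, 255, 249], [234, 219, 177])]
```

```bash
python3 - <<'E'
from h import *
c=cam('wrist'); s,M,_=st()
z=s['tool_pos'][2]-.201+.0275
p=(ray(c,[(284,187.3),(292,195.5),(300,203.7)],z)-s['tool_pos'])@M; print(p[:,:2].round(4),(p[:,0]+p[:,1]).round(4))
# bare board/edges for relative check: white back/mitre etc
im=cv2.imread('pics/w13.png'); cv2.imwrite('pics/w13c.png',im)
E
```

```text
t 35.775 pos [0.5012 0.116  0.3349] psi -73.97 tilt [-0. -0.] q6 1.42 open 0.0315
[[ 0.0533 -0.0134]
 [ 0.0503 -0.0105]
 [ 0.0472 -0.0076]] [0.04   0.0398 0.0396]
```

Emit:
arm_command([
  [-0.014, -0.001, 0.15, 0, 0, 0.001],
  [-0.014, -0.001, 0.35, 0, 0, 0.001],
  [-0.014, -0.001, 0.46, 0, 0, 0.001],
  [-0.014, -0.001, 0.51, 0, 0, 0.001],
  [-0.014, -0.001, 0.53, 0, 0, 0.001],
])

```text
t: 36.4
tool_pos: [0.4985, 0.1153, 0.2289]
orientation: [3.112, 0.433, -0.0]
force: [-0.3, -0.0, -0.9]
opening: 0.0316
gripper_force: 25.0
```

Emit:
arm_command([
  [0, 0, 0.02, 0, 0, 0],
  [0, 0, 0.04, 0, 0, 0],
  [0, 0, 0.06, 0, 0, 0],
  [0, 0, 0.072, 0, 0, 0],
  [0, 0, 0.076, 0, 0, 0],
])

```text
t: 37.02
tool_pos: [0.4984, 0.1153, 0.2136]
orientation: [-3.112, -0.433, 0.0]
force: [-0.5, -0.1, -0.7]
opening: 0.0319
gripper_force: 25.0
```

Emit:
arm_command([
  [0, 0, 0, 0, 0, 0],
  [0, 0, 0, 0, 0, 0],
  [0, 0, 0, 0, 0, 0],
  [0, 0, -0.02, 0, 0, 0],
  [0, 0, -0.1, 0, 0, 0],
], fingers=-0.1)

```text
t: 37.65
tool_pos: [0.4979, 0.1153, 0.2336]
orientation: [-3.112, -0.433, 0.003]
force: [-0.0, -0.4, 0.2]
opening: 0.0511
gripper_force: 0.0
```

Emit:
arm_command([
  [0, 0, -0.15, 0, 0, 0],
  [0, 0, -0.35, 0, 0, 0],
  [0, 0, -0.55, 0, 0, 0],
  [0, 0, -0.65, 0, 0, 0],
  [0, 0, -0.7, 0, 0, 0],
], fingers=-1)

```text
t: 38.28
tool_pos: [0.4987, 0.1154, 0.3765]
orientation: [3.112, 0.433, 0.006]
force: [0.8, -0.1, -0.5]
opening: 0.092
gripper_force: 0.0
```

```bash
python3 - <<'E'
from h import *
inc(.5209,.0434,.40,15.66); inc(.5404,.349,.30,-68.5)
E
```

```text
t 38.275 pos [0.4987 0.1154 0.3765] psi -74.16 tilt [0.0036 0.0004] q6 1.42 open 0.092
shift [ 0.009  0.377 -0.117] turnz -0.499
t 38.275 pos [0.4987 0.1154 0.3765] psi -74.16 tilt [0.0036 0.0004] q6 1.42 open 0.092
shift [ 0.518 -1.067  0.384] turnz -0.0314
```

Emit:
arm_command([
  [0.1, -0.2, 0, 0, 0, -0.01],
  [0.22, -0.45, 0, 0, 0, -0.02],
  [0.34, -0.7, 0.1, 0, 0, -0.031],
  [0.45, -0.9, 0.25, 0, 0, -0.031],
  [0.5, -1, 0.35, 0, 0, -0.031],
])

```text
t: 38.9
tool_pos: [0.5393, 0.3371, 0.3014]
orientation: [3.086, 0.587, -0.004]
force: [-0.1, -1.5, 0.8]
opening: 0.0932
gripper_force: 0.0
```

Emit:
arm_command([
  [0.018, -0.067, 0.034, 0, 0, 0],
  [0.018, -0.067, 0.034, 0, 0, 0],
  [0.018, -0.067, 0.034, 0, 0, 0],
  [0.018, -0.067, 0.034, 0, 0, 0],
  [0.018, -0.067, 0.034, 0, 0, 0],
])

```text
t: 39.52
tool_pos: [0.5388, 0.3482, 0.2978]
orientation: [-3.087, -0.582, -0.002]
force: [0.3, 0.6, 0.6]
opening: 0.093
gripper_force: 0.0
```

```bash
python3 - <<'E'
from h import *
c=cam('wrist','w14.png'); inc(.5404,.349,.30,-68.5)
hsv=cv2.cvtColor(c['image'],cv2.COLOR_RGB2HSV).astype(int); H,S,V=hsv[...,0],hsv[...,1],hsv[...,2]
m=((H<8)|(H>172))&(S>150)&(V>40); m[:,:220]=0; m[:,425:]=0; m[375:]=0
q=quad(m); p=ray(c,q,.027); print(m.sum(),q.tolist(),p[:,:2].round(4).tolist(),np.linalg.norm(p-np.roll(p,-1,0),axis=1).round(4))
for k in range(284,364,6):
    r=np.where(m[:,k])[0]; print(k,(int(r.min()),int(r.max())) if len(r) else None,end='; ')
E
```

```text
t 39.575 pos [0.5387 0.3484 0.2976] psi -68.62 tilt [0.0008 0.0004] q6 1.69 open 0.0929
shift [ 0.009  0.    -0.012] turnz -0.0007
5914 [[345, 160], [341, 321], [295, 275], [294, 210]] [[0.5947, 0.3545], [0.4962, 0.3168], [0.5156, 0.3567], [0.5553, 0.3721]] [0.1055 0.0443 0.0426 0.0432]
284 None; 290 None; 296 (208, 277); 302 (202, 284); 308 (195, 287); 314 (189, 291); 320 (183, 297); 326 (177, 303); 332 (171, 310); 338 (166, 318); 344 (160, 232); 350 None; 356 None; 362 None;
```

Emit:
arm_command([
  [0.014, -0.003, 0.15, 0, 0, 0.002],
  [0.014, -0.003, 0.33, 0, 0, 0.002],
  [0.014, -0.003, 0.43, 0, 0, 0.002],
  [0.014, -0.003, 0.47, 0, 0, 0.002],
  [0.014, -0.003, 0.483, 0, 0, 0.002],
])

```text
t: 40.2
tool_pos: [0.5411, 0.3505, 0.2007]
orientation: [-3.089, -0.574, -0.001]
force: [0.1, -0.4, -0.4]
opening: 0.0928
gripper_force: 0.0
```

Emit:
arm_command([
  [0, 0, 0, 0, 0, 0],
  [0, 0, 0, 0, 0, 0],
  [0, 0, 0, 0, 0, 0],
  [0, 0, 0, 0, 0, 0],
  [0, 0, 0, 0, 0, 0],
], fingers=1, force=25)

```text
t: 40.83
tool_pos: [0.5409, 0.3504, 0.2004]
orientation: [-3.089, -0.574, -0.0]
force: [0.2, 0.2, 0.7]
opening: 0.0475
gripper_force: 0.0
```

Emit:
arm_command([
  [0, 0, 0, 0, 0, 0],
  [0, 0, 0, 0, 0, 0],
  [0, 0, 0, 0, 0, 0],
  [0, 0, -0.15, 0, 0, 0],
  [0, 0, -0.4, 0, 0, 0],
])

```text
t: 41.45
tool_pos: [0.5398, 0.3498, 0.2783]
orientation: [3.087, 0.574, -0.009]
force: [0.3, 0.3, -1.0]
opening: 0.0313
gripper_force: 25.0
```

```bash
python3 - <<'E'
from h import *
m=BC-.0745*np.array([-np.sin(BY),np.cos(BY)]); print(m)
inc(m[0],m[1],.335,-74.3)
E
```

```text
[ 0.54105973 -0.02832054]
t 41.45 pos [0.5398 0.3498 0.2783] psi -68.94 tilt [-0.005  -0.0027] q6 1.7 open 0.0313
shift [-0.675  1.767 -0.279] turnz 0.0298
```

Emit:
arm_command([
  [-0.05, 0.15, -0.15, 0, 0, 0],
  [-0.14, 0.38, -0.279, 0, 0, 0],
  [-0.23, 0.62, -0.279, 0, 0, 0.01],
  [-0.32, 0.86, -0.279, 0, 0, 0.02],
  [-0.36, 0.95, -0.279, 0, 0, 0.03],
])

```text
t: 42.08
tool_pos: [0.5419, 0.1448, 0.3361]
orientation: [3.113, 0.422, -0.0]
force: [-0.1, 0.9, -1.1]
opening: 0.0317
gripper_force: 25.0
```

```bash
python3 - <<'E'
from h import *
inc(.54106,-.02832,.335,-74.3)
E
```

```text
t 42.075 pos [0.5419 0.1448 0.3361] psi -74.55 tilt [-0.     -0.0004] q6 1.47 open 0.0317
shift [-0.235  0.833  0.006] turnz -0.0014
```

Emit:
arm_command([
  [-0.05, 0.2, 0, 0, 0, 0],
  [-0.13, 0.45, 0, 0, 0, 0],
  [-0.2, 0.7, 0, 0, 0, 0],
  [-0.235, 0.833, 0, 0, 0, 0],
  [-0.235, 0.833, 0, 0, 0, 0],
])

```text
t: 42.7
tool_pos: [0.5417, -0.0271, 0.336]
orientation: [-3.113, -0.424, 0.0]
force: [0.1, 0.6, -0.9]
opening: 0.0318
gripper_force: 25.0
```

Emit:
arm_command([
  [0, 0, 0, 0, 0, 0],
  [0, 0, 0, 0, 0, 0],
  [0, 0, 0, 0, 0, 0],
  [0, 0, 0, 0, 0, 0],
  [0, 0, 0, 0, 0, 0],
])

```text
t: 43.32
tool_pos: [0.5417, -0.0256, 0.3361]
orientation: [-3.112, -0.428, 0.0]
force: [-0.7, 0.3, -0.7]
opening: 0.0318
gripper_force: 25.0
```

```bash
python3 - <<'E'
from h import *
c=cam('wrist','w15.png'); inc(.54106,-.02832,.2135,-74.3)
hsv=cv2.cvtColor(c['image'],cv2.COLOR_RGB2HSV).astype(int); H,S,V=hsv[...,0],hsv[...,1],hsv[...,2]
m=((H<6)|(H>174))&(S>150)&(V>30)
s,M,_=st(); z=s['tool_pos'][2]-.2005+.0275
for k in range(270,372,8):
    r=np.where(m[120:375,k])[0]+120
    if len(r):
        p=((ray(c,[(k,r.min())],z)-s['tool_pos'])@M)[0]; print(k,int(r.min()),p[:2].round(4),(p[0]-p[1]).round(4))
E
```

```text
t 43.375 pos [ 0.5417 -0.0257  0.3361] psi -74.32 tilt [-0.0001 -0.    ] q6 1.16 open 0.0317
shift [-0.006  0.012  0.613] turnz -0.0001
t 43.375 pos [ 0.5417 -0.0257  0.3361] psi -74.32 tilt [-0.0001 -0.    ] q6 1.16 open 0.0317
286 264 [ 0.0235 -0.0133] 0.0368
294 257 [ 0.0264 -0.0102] 0.0365
302 249 [ 0.0296 -0.007 ] 0.0366
310 240 [ 0.0332 -0.0039] 0.0372
318 232 [ 0.0364 -0.0009] 0.0373
326 224 [0.0395 0.0022] 0.0374
334 216 [0.0426 0.0052] 0.0375
342 209 [0.0453 0.0081] 0.0372
350 204 [0.0472 0.0111] 0.0361
358 195 [0.0506 0.014 ] 0.0366
```

Emit:
arm_command([
  [-0.007, 0.012, 0.15, 0, 0, 0],
  [-0.007, 0.012, 0.35, 0, 0, 0],
  [-0.007, 0.012, 0.46, 0, 0, 0],
  [-0.007, 0.012, 0.51, 0, 0, 0],
  [-0.007, 0.012, 0.53, 0, 0, 0],
])

```text
t: 44.0
tool_pos: [0.5411, -0.0286, 0.2302]
orientation: [3.112, 0.428, 0.0]
force: [-0.5, -0.5, -0.2]
opening: 0.0319
gripper_force: 25.0
```

Emit:
arm_command([
  [0, 0, 0.02, 0, 0, 0],
  [0, 0, 0.04, 0, 0, 0],
  [0, 0, 0.06, 0, 0, 0],
  [0, 0, 0.078, 0, 0, 0],
  [0, 0, 0.082, 0, 0, 0],
])

```text
t: 44.62
tool_pos: [0.5408, -0.0285, 0.2134]
orientation: [-3.112, -0.428, 0.001]
force: [-0.5, -0.1, -0.5]
opening: 0.0314
gripper_force: 25.0
```

Down without contact force. Release, rise and turn above the board for a final look.

Emit:
arm_command([
  [0, 0, 0, 0, 0, 0],
  [0, 0, 0, 0, 0, 0],
  [0, 0, 0, 0, 0, 0],
  [0, 0, -0.02, 0, 0, 0],
  [0, 0, -0.1, 0, 0, 0],
], fingers=-0.1)

```text
t: 45.25
tool_pos: [0.5404, -0.0285, 0.2335]
orientation: [-3.112, -0.428, 0.003]
force: [0.3, -0.3, -0.5]
opening: 0.0507
gripper_force: 0.0
```

Emit:
arm_command([
  [0, 0, -0.15, 0, 0, 0],
  [0, 0, -0.35, 0, 0, 0],
  [0, 0, -0.55, 0, 0, 0],
  [0, 0, -0.65, 0, 0, 0],
  [0, 0, -0.7, 0, 0, 0],
], fingers=-1)

```text
t: 45.88
tool_pos: [0.5411, -0.0286, 0.3752]
orientation: [3.112, 0.428, 0.003]
force: [-0.3, -0.0, -0.3]
opening: 0.0919
gripper_force: 0.0
```

Emit:
arm_command([
  [0, -0.1, 0, 0, 0, -0.05],
  [0, -0.2, 0, 0, 0, -0.105],
  [0, -0.29, 0, 0, 0, -0.16],
  [0, -0.29, 0, 0, 0, -0.215],
  [0, -0.29, 0, 0, 0, -0.27],
])

```text
t: 46.5
tool_pos: [0.5248, 0.0276, 0.3721]
orientation: [-2.654, -1.678, 0.004]
force: [0.4, 0.4, 0.2]
opening: 0.0931
gripper_force: 0.0
```

Emit:
arm_command([
  [0, 0, 0, 0, 0, -0.055],
  [0, 0, 0, 0, 0, -0.11],
  [0, 0, 0, 0, 0, -0.165],
  [0, 0, 0, 0, 0, -0.22],
  [0, 0, 0, 0, 0, -0.23],
])

```text
t: 47.12
tool_pos: [0.525, 0.0273, 0.3723]
orientation: [-1.896, -2.502, 0.002]
force: [0.2, 0.0, -0.5]
opening: 0.0933
gripper_force: 0.0
```

```bash
python3 - <<'E'
from h import *
c=cam('wrist','w16.png'); st()
im=cv2.imread('pics/w16.png')[30:380,140:500]; cv2.imwrite('pics/fin.png',cv2.resize(im,None,fx=1.7,fy=1.7,interpolation=cv2.INTER_CUBIC))
E
```

```text
t 47.175 pos [0.525  0.0273 0.3725] psi 15.65 tilt [-0.0021  0.0001] q6 -0.32 open 0.0932
```

View pics/fin.png

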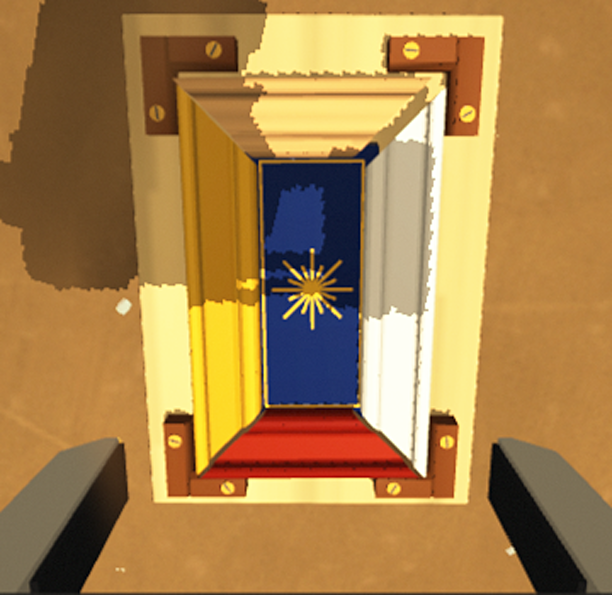

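The final view shows all four rails flat and square inside the blocks: wood left, white far, red right, gold near, with the panel under the lips. The wood mitre gap is slightly wider on the white side, about (380,150), which is within tolerance. Handing in.

```bash
python3 -c "
from h import *
print(close_job())"
```

```text
the job is handed in; nothing more can be done
None
```

I laid the panel and all four rails on the board in the required order and handed the job in after 47 s of the 125 s; the verdict was not shown. In the last picture everything lay flat and square, with the wood rail about 1–2 mm off centre towards the gold.

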